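Change over the platform shaker: tube carrier out, sample jars in

TASK

Change over the shaker: take the empty tube carrier out of the channel (the toggle clamp may be found shut or open) and hang it by its handle window on the retort stand's hook, next to the carrier that already hangs there and without knocking that one off. Stand every sample jar waiting on the bench upright in the shaker's channel, then shut the toggle clamp fully so that its bar rests on the jars, leaving the other things on the bench where they are.

Things in the scene. Friction and masses are not known exactly. Their poses are not given: they have to be found in the camera images.
- row_mid (a point): Centre of the rubber floor of the steel-rimmed channel on a low white platform shaker (290 x 270 mm, fixed), 79 mm above the bench. The channel is inside 66 mm wide (x) and 204 mm long (y); its rims stand 12 mm above the floor, the shaker's aluminium platform lies 4 mm below it. +x points from the channel to the clamp behind it, y along the channel, z up. Place and yaw vary.
- clamp_handle (a joint): Over-centre toggle clamp behind the channel, in rad. 0: shut, handle leaning 0.5 rad towards the channel, the cross-bar lying on what stands in the channel (nothing there: -0.04). 1.0: open, handle leaning 0.5 rad back, arm swung up 1.7 rad with its bar clear of the channel. The weighted handle falls over to one end by itself (balance near 0.6) and stays there; 1 to 3 N at the grip move it. It starts shut or open.
- clamp_grip (a point): On the axis of the clamp's red handle, 100 mm from its pivot and 15 mm from its round end; moves with it (lean from upright: joint value - 0.5 rad). Round bar 20 mm thick, 70 mm long. Pinched from above across its y axis it turns between the finger pads as it is led round its arc. Arm: the cross-bar is 190 mm long (y), 12 mm wide and, shut, lies 14 mm behind the channel's centre line.
- clamp_pivot (a point): Pivot of the clamp handle, 112 mm behind the channel's centre line and 69 mm above the channel's floor. The handle turns about this point's y axis; leaning towards +x is positive (opening). Axes as row_mid. The arm's own pivot is 17 mm nearer the channel; opened, its bar stands upright above that, reaching 90 mm higher.
- carrier_mid (a point): Centre (78.5 mm above the underside) of the empty white tube carrier to be moved, which starts in the channel. Rack 56 mm wide (x), 180 mm long (y), 59 mm high, with 2 x 6 holes; on its middle an upright handle frame in the y-z plane, 72 mm wide, 6 mm thick, 157 mm high over all; z up. 240 g, mostly in the base. Hanging, this point is 33 mm below the hook wire's axis.
- carrier_eye (a point): Middle of the upper edge of that carrier's handle window, 116 mm above its underside; this edge rests on the hook. The window below it is 52 mm wide (y) and 57 mm high. Above it is the grip plate: 6 mm thick (x), 72 mm wide, 36 mm high, ending in a round bead 10 mm thick (top 41 mm above this point). Axes as carrier_mid.
- hung_carrier_mid (a point): Centre of an identical carrier that already hangs on the hook, near the stand's rod; same point and axes as carrier_mid. It must stay on the hook.
- hook_tip (a point): Outer end of the straight part of the retort stand's hook, on the wire's axis, 220 mm above the bench. The wire is 8 mm thick and level; +x leads along it to the rod (boss 157 mm away). At this end it turns up: the tip's top is 20 mm above this point and 10 mm farther out. The stand is fixed (base 210 x 135 mm, drip tray 22 mm high under the hook); place and yaw vary.
- hook_root (a point): Point on the same wire's axis, 150 mm from hook_tip towards the rod. The rod (12 mm thick, 330 mm tall) stands 20 mm beyond it.
- jar1_mid (a point): A sample jar: amber body 52 mm in diameter with a white ribbed screw lid 56 mm in diameter (the top 14 mm), 60 mm high in all, about 160 g, standing on the bench. This point is its centre, half-way up; z is its upright axis. There are two or three in all; absent ones read None.
- jar2_mid (a point): Another sample jar like the first. There are two or three in all; absent ones read None.
- jar3_mid (a point): Another sample jar like the first. There are two or three in all; absent ones read None.
- beaker: Not part of the job, to be left where it is: glass beaker, 70 mm wide, 90 mm high. Origin at the centre of its underside.
- reagent: Not part of the job, to be left where it is: amber bottle with blue cap, 68 mm wide, 150 mm high. Origin at the centre of its underside.
- media: Not part of the job, to be left where it is: orange bottle with blue cap, 86 mm wide, 160 mm high. Origin at the centre of its underside.
- squat: Not part of the job, to be left where it is: clear squat jar with paper label, 72 mm wide, 75 mm high, wider than the sample jars. Origin at the centre of its underside.
- tube_rack: Not part of the job, to be left where it is: blue tube rack 100 x 170 mm, about 55 mm high, some tubes rising to 118 mm. Origin at the centre of its underside.
- slide_box: Not part of the job, to be left where it is: white flat box 100 x 170 x 35 mm. Origin at the centre of its underside.
There are look-alikes about, which are no part of the job. What is shaped like the part that bears jar3_mid but purple is not meant.

How it is judged:
On the way, in this order (a step that is already met when the one before it is completed fails the run):
1. the tube carrier has been lifted out of the shaker's channel ((z of carrier_mid in the frame of row_mid above 0.094 m or horizontal distance between carrier_mid and row_mid above 0.12 m)), for 0.2 s.
2. every jar present stands upright in the channel with the clamp still open (x of jar1_mid in the frame of row_mid between -0.012 and 0.012 m and y of jar1_mid in the frame of row_mid between -0.095 and 0.095 m and z of jar1_mid in the frame of row_mid between 0.022 and 0.04 m and angle between each of jar1_mid, jar2_mid, jar3_mid's own z axis and vertical below 0.12 rad and x of jar2_mid in the frame of row_mid between -0.012 and 0.012 m and y of jar2_mid in the frame of row_mid between -0.095 and 0.095 m and z of jar2_mid in the frame of row_mid between 0.022 and 0.04 m and x of jar3_mid in the frame of row_mid between -0.012 and 0.012 m and y of jar3_mid in the frame of row_mid between -0.095 and 0.095 m and z of jar3_mid in the frame of row_mid between 0.022 and 0.04 m and value of joint clamp_handle above 0.6 rad), for 0.2 s.
3. the clamp is shut over the jars (x of jar1_mid in the frame of row_mid between -0.012 and 0.012 m and y of jar1_mid in the frame of row_mid between -0.095 and 0.095 m and z of jar1_mid in the frame of row_mid between 0.022 and 0.04 m and angle between each of jar1_mid, jar2_mid, jar3_mid's own z axis and vertical below 0.12 rad and x of jar2_mid in the frame of row_mid between -0.012 and 0.012 m and y of jar2_mid in the frame of row_mid between -0.095 and 0.095 m and z of jar2_mid in the frame of row_mid between 0.022 and 0.04 m and x of jar3_mid in the frame of row_mid between -0.012 and 0.012 m and y of jar3_mid in the frame of row_mid between -0.095 and 0.095 m and z of jar3_mid in the frame of row_mid between 0.022 and 0.04 m and value of joint clamp_handle below 0.03 rad), for 0.2 s.
At the end, for the whole second after the job is handed in: Every jar present stands upright on the channel floor, within 12 mm of its centre line; the clamp handle reads below 0.03 rad; both carriers hang by their windows on the hook between tip and rod, centred within 35 mm and tilted under 0.3 rad; all at rest (all of step 3 and x of carrier_mid in the frame of hook_tip between -0.002 and 0.15 m and y of carrier_mid in the frame of hook_tip between -0.035 and 0.035 m and z of carrier_mid in the frame of hook_tip between -0.05 and -0.02 m and angle between each of carrier_mid, hung_carrier_mid's own z axis and vertical below 0.3 rad and x of hung_carrier_mid in the frame of hook_tip between -0.002 and 0.15 m and y of hung_carrier_mid in the frame of hook_tip between -0.035 and 0.035 m and z of hung_carrier_mid in the frame of hook_tip between -0.05 and -0.02 m and linear speed of each of jar1, jar2, jar3, carrier, hung_carrier below 0.04 m/s); the robot touches nothing.
It fails at once if the carrier that already hung is knocked off the hook (z of hung_carrier_mid in the frame of hook_tip below -0.07 m or x of hung_carrier_mid in the frame of hook_tip below -0.01 m).
It fails at once if another thing on the bench is shifted by more than 40 mm or tipped (distance of any of beaker, reagent, media, squat, tube_rack, slide_box from where it was at the start of the episode above 0.04 m or angle between any of beaker, reagent, media, squat, tube_rack, slide_box's own z axis and vertical above 0.6 rad).
Of jar1, jar2, jar3 only 2 to 3 are there at a start; the rules pass over those that are not, and their reading is None.
At some moment in a run one of jar1, jar2, jar3 may be knocked a few centimetres aside while the robot is not near it.
Once in a run the grip may slacken for a moment while it holds something.
It also fails if it takes over 208 s, if anything falls off the work surface, if the arm or the gripper's body presses on something with over 40 N, if the wrist force passes 120 N, or if a joint passes its speed limit or range.

ROBOT

A 6-joint arm with a two-finger parallel gripper is mounted at the origin on the work surface. World frame = base frame: x ahead of the robot, y to its left, z up, the work surface at z = 0. Lengths are in m, angles in rad, forces in N, time in s.
With the tool pointing down it reaches from about 0.25 to 0.775 m from the base axis. Payload 4 kg.
Tool frame: the origin (TCP) lies on the centre line of the jaws, within the pads' length; the fingertips stand 25 mm ahead of it and the grasp point (between the pads) lies 6 mm ahead of it; z points along the fingers, y is the line along which they close (so a half turn about z gives the same grasp; the last joint's range is limited). The gripper opens to 94 mm and grips with 3 to 60 N. Pads are 16 mm wide; open, the fingers measure 119 mm over their backs; the gripper's body (75 mm by 177 mm) begins 78 mm behind the grasp point.
Start: joints at [1.128, 0.087, 1.371, -0, 1.684, -0.103], TCP at [0.183, 0.519, 0.231] pointing down, gripper open.
Joint ranges: [-3.1, 3.1], [-0.76, 2.03], [0.27, 2.55], [-1.08, 4.22], [0.17, 2.65], [-2.57, 2.57]. Speed limits (rad/s): [2.79, 2.79, 3.14, 3.14, 3.14, 3.14].

INTERFACE

Orientations are given as [roll, pitch, yaw] about the fixed x, y, z axes, in that order (R = Rz(yaw) Ry(pitch) Rx(roll)).
In Python, from bench import robot, imaging gives the robot as it stands. The module is installed in compiled form; this text tells all that it offers.
- The arm moves only by the tool drive_tool, never from a script. Its argument "series" is a list of rows, each a list of 3 entries, a list of its own where there are three numbers: the finger opening in m, from 0 to 0.094, then the shift along the tool's x, y, z in m, then the turn, a rotation vector about the tool's x, y, z in rad. A call has 1 to 5 rows; each row is the pose to reach, as a shift and turn from the pose commanded when the call began, along the tool's axes at that moment; what a row does not reach only later rows make up. A row lasts 1/8 s, in which the tool goes at most 62.5 mm and 10.7 degrees, less where a joint would pass 70% of its speed; a pose out of reach is approached as far as the arm can. A call with a gripper value outside its range is refused whole. The fingers move at their own pace and stop on an object; the grip force is fixed at half the most. Time passes only in rows, so rows that repeat a pose let the fingers close. It gives the time, the measured TCP pose, the force, the opening and the grip force at its end, in the units of the state.
- robot.get_obs(): the state, without advancing time (a new reading comes with each control period).
- imaging.snapshot(name): name is "side" or "top" or "wrist"; returns the picture (384x512x3 uint8, red, green, blue); there is no depth.
- imaging.get_calibration(name): a dict with "intrinsics" (3x3 intrinsics, pixels), "position" and "rotation" of the camera in the world. Camera axes: x right, y up, looking along -z (the intrinsics and any distortion apply to the point x, -y, -z); pixel columns grow to the right and rows downward; lengths in m; the calibration is good to about 2 mm. A picture is of the moment at which its call begins: read the wrist's pose just before it. get_calibration takes no time and is no camera call; for the wrist camera it gives the pose at the moment of the call.
- robot.close_job(): hands the job in; it is judged then, once.
The state is a dict: "time": time; "joint_positions": joint angles; "qvel": joint speeds; "joint_torque": joint torques, N m; "tool_pos": TCP position; "ee_rot": TCP orientation; "wrist_force": force on the tool from outside, world axes, zero at the start; "wrist_torque": the same for the moment, N m; "width": finger opening in m; "finger_force": force on a finger pad.
Only numpy, scipy, OpenCV 4.12 (cv2) and the standard library are available. Lean on these libraries where they do the work, as an engineer would, in place of code of your own. Each camera call takes 0.05 s, during which the arm holds its last target. There are 200 camera calls.

## Working session

There is one attempt and no reset: what is moved stays moved. The work goes in short steps, Python scripts to look and compute and a tool call to move; the robot and the scene stay as the last step left them, time stands still between calls to the robot, and variables do not carry over. Pictures are saved under pics/ and viewed, at most 14 in all, crops included, and the job is handed in when it is done.

Besides the shell and the picture viewer there is one more tool, called after "Emit:" as name(argument=value, ...), one argument or row to a line, values as JSON. drive_tool: Moves the arm, as the interface text tells. Its arguments: {"type":"object","properties":{"series":{"type":"array"}},"required":["series"]}

```bash
mkdir -p pics
cat > h.py <<'E'
import numpy as np, cv2
from bench import robot, imaging
from scipy.spatial.transform import Rotation as R
def snap(n,f,crop=None,s=1):
    im=imaging.snapshot(n)[:,:,::-1]
    np.save('pics/'+f+'.npy',im)
    if crop: im=im[crop[1]:crop[3],crop[0]:crop[2]]
    cv2.imwrite('pics/'+f+'.png',cv2.resize(im,None,fx=s,fy=s,interpolation=cv2.INTER_CUBIC))
def ray(n,u,v,c=None):
    c=c or imaging.get_calibration(n)
    K=np.array(c['intrinsics']);d=np.linalg.inv(K)@[u,v,1];d=np.array(c['rotation'])@[d[0],-d[1],-d[2]]
    return np.array(c['position']),d
def px(n,u,v,z,c=None):
    p,d=ray(n,u,v,c); return p+d*(z-p[2])/d[2]
def proj(n,P,c=None):
    c=c or imaging.get_calibration(n)
    q=np.array(c['rotation']).T@(np.array(P)-c['position']);q=np.array(c['intrinsics'])@[q[0],-q[1],-q[2]]
    return q[:2]/q[2]
def pose():
    o=robot.get_obs(); return o,np.array(o['tool_pos']),np.array(o['ee_rot'])
E
python3 - <<'E'
from h import *
np.set_printoptions(precision=4,suppress=True)
snap('top','t0',s=1.56);snap('side','s0',s=1.56)
for n in('top','side','wrist'):print(n,imaging.get_calibration(n))
print(robot.get_obs())
E
```

```text
top {'intrinsics': array([[433.9917,   0.    , 259.2489],
       [  0.    , 433.9917, 187.9826],
       [  0.    ,   0.    ,   1.    ]]), 'position': array([ 0.4414, -0.0294,  1.5016]), 'rotation': array([ 0.0947, -0.017 , -1.5555])}
side {'intrinsics': array([[370.3354,   0.    , 254.3168],
       [  0.    , 370.3354, 185.8619],
       [  0.    ,   0.    ,   1.    ]]), 'position': array([ 0.0517, -0.8296,  0.7723]), 'rotation': array([ 0.9838,  0.0233, -0.5739])}
wrist {'intrinsics': array([[269.8732,   0.    , 255.098 ],
       [  0.    , 269.8732, 191.7211],
       [  0.    ,   0.    ,   1.    ]]), 'position': array([0.1156, 0.542 , 0.384 ]), 'rotation': array([-0.2536,  0.0011,  1.2312])}
{'time': 0.1, 'joint_positions': array([ 1.1279,  0.0879,  1.3721, -0.    ,  1.6836, -0.1031]), 'qvel': array([-0.0004, -0.0009, -0.0047, -0.0008,  0.0009, -0.0005]), 'joint_torque': array([  0.0023, -34.1252, -30.3301,   0.072 ,   0.0304,  -0.0001]), 'tool_pos': array([0.1831, 0.5181, 0.2294]), 'ee_rot': array([-3.1396, -0.0002,  2.8018]), 'wrist_force': array([ 0.5011, -0.8393,  0.7597]), 'wrist_torque': array([-0.02  , -0.0027, -0.0269]), 'finger_force': 0.0, 'width': 0.09402160472329885}
```

View pictures.

```bash
sed -i "s/np.array(c\['rotation'\])/R.from_euler('xyz',c['rotation']).as_matrix()/g" h.py; cat h.py | grep euler
```

```text
K=np.array(c['intrinsics']);d=np.linalg.inv(K)@[u,v,1];d=R.from_euler('xyz',c['rotation']).as_matrix()@[d[0],-d[1],-d[2]]
    q=R.from_euler('xyz',c['rotation']).as_matrix().T@(np.array(P)-c['position']);q=np.array(c['intrinsics'])@[q[0],-q[1],-q[2]]
```

View pics/t0.png

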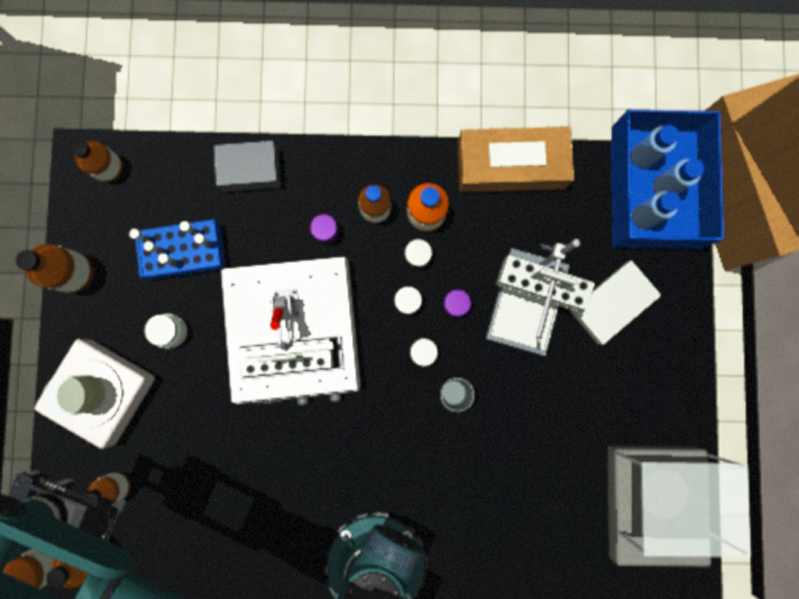

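View pics/s0.png

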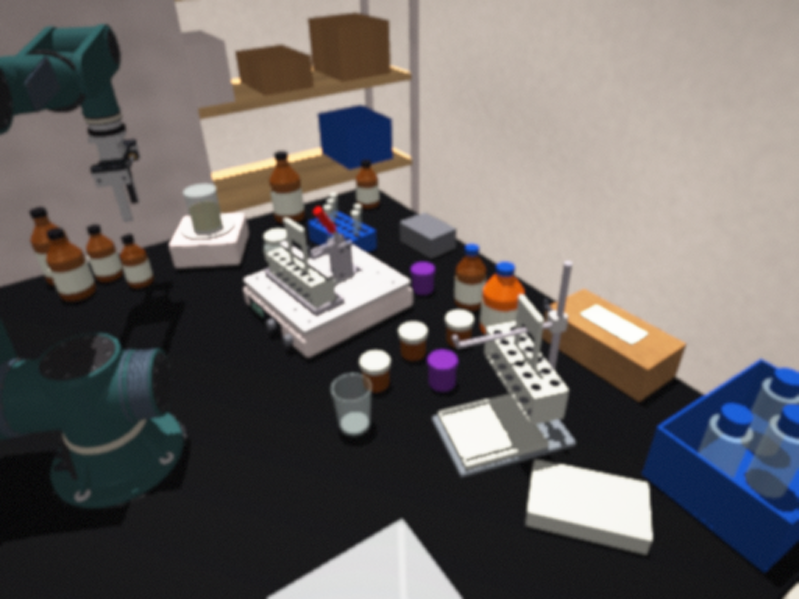

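Run:
```python
from h import *
t=np.load('pics/t0.npy');s=np.load('pics/s0.npy')
f=lambda im,x,y:cv2.resize(im[y:y+120,x:x+80],None,fx=5,fy=5,interpolation=cv2.INTER_CUBIC)
cv2.imwrite('pics/c1.png',np.hstack([f(t,145,155)]+[f(s,160,120)]))
cv2.imwrite('pics/c2.png',np.hstack([f(t,305,145)]+[f(s,290,160)]))
```

```text
(no output)
```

View pics/c1.png

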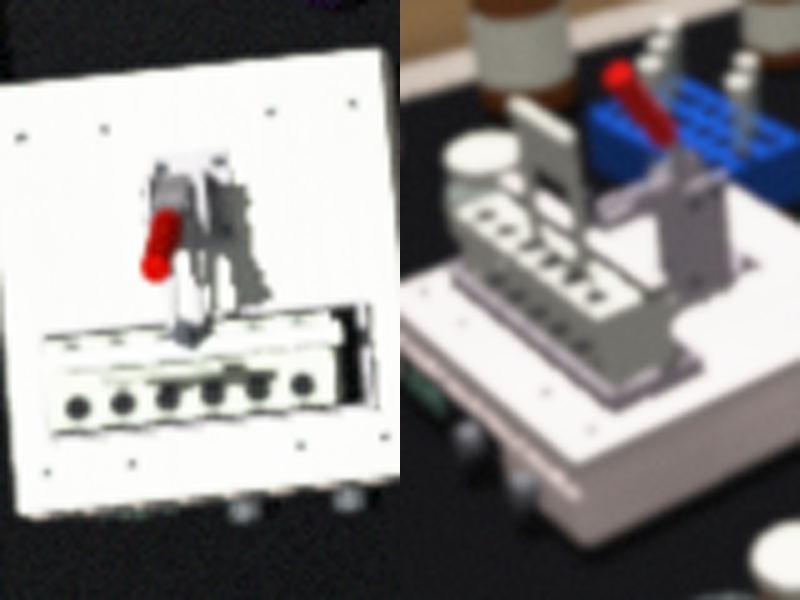

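View pics/c2.png

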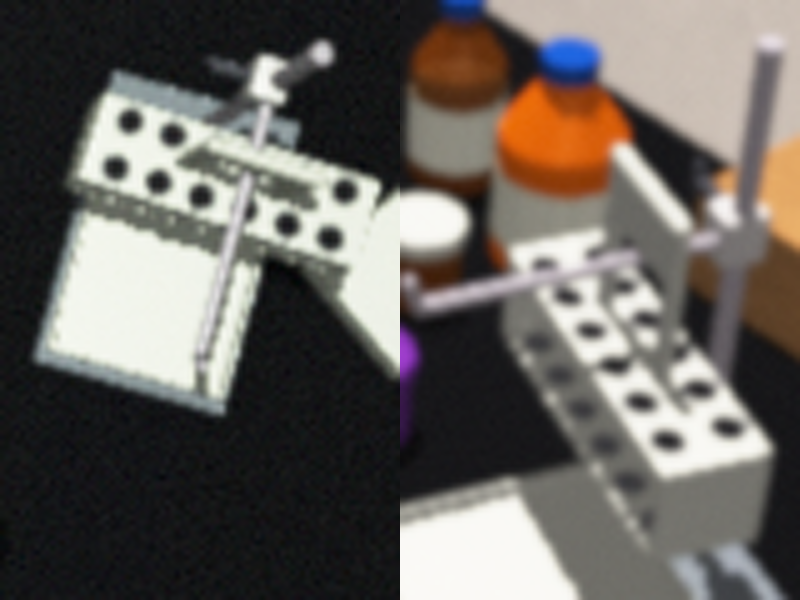

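```bash
cat >> h.py <<'E'
def tri(obs):
    A=np.zeros((3,3));b=np.zeros(3)
    for o in obs:
        p,d=ray(*o);d/=np.linalg.norm(d);M=np.eye(3)-np.outer(d,d);A+=M;b+=M@p
    return np.linalg.solve(A,b)
T=lambda x,y,ox=145,oy=155:('top',ox+x/5,oy+y/5)
S=lambda x,y,ox=160,oy=120:('side',ox+(x-400)/5,oy+y/5)
np.set_printoptions(precision=4,suppress=True)
E
python3 - <<'E'
from h import *
print('handle end',tri([T(155,267),S(620,75)]), 'base',tri([T(168,215),S(662,135)]))
print('shaker corners',px(*T(385,50),.075),px(*T(20,515),.075), px(*T(0,85),.075))
print('front holes',px(*T(78,407),.138),px(*T(303,384),.138))
print('channel R end',px(*T(365,305),.091),px(*T(375,405),.091),'L',px(*T(45,340),.091),px(*T(55,433),.091))
for u,v in((418,252),(407,299),(424,352)):print('jar',px('top',u/1.5625,v/1.5625,.06))
t2=lambda x,y:T(x,y,305,145);s2=lambda x,y:S(x,y,290,160)
print('hook tip',px(*t2(203,360),.22),'root side',px(*t2(262,110),.22))
print('hung holes',px(*t2(116,168),.167),px(*t2(330,238),.167),px(*t2(130,121),.167),px(*t2(346,190),.167))
print('rod top',px(*t2(322,53),.33),'boss',tri([t2(262,95),s2(735,235)]))
print('tipup',tri([t2(203,375),s2(410,285)]))
for n,z,u,v in(('beaker',.09,457,387),('reag',.15,374,193),('media',.16,430,195),('purple',.06,457,302),('purple2',.06,323,228)):print(n,px('top',u/1.5625,v/1.5625,z))
E
```

```text
handle end [0.499  0.1899 0.2446] base [0.5302 0.1941 0.1896]
shaker corners [0.6518 0.073  0.075 ] [0.3436 0.3019 0.075 ] [0.624  0.3261 0.075 ]
front holes [0.4149 0.254  0.138 ] [0.4312 0.1146 0.138 ]
channel R end [0.4824 0.0808 0.091 ] [0.4181 0.0728 0.091 ] L [0.4566 0.2865 0.091 ] [0.3971 0.2778 0.091 ]
jar [ 0.6693 -0.0783  0.06  ]
jar [ 0.5676 -0.0562  0.06  ]
jar [ 0.4554 -0.0939  0.06  ]
hook tip [ 0.4817 -0.3062  0.22  ] root side [ 0.6316 -0.3421  0.22  ]
hung holes [ 0.6015 -0.2638  0.167 ] [ 0.5601 -0.3969  0.167 ] [ 0.6311 -0.2726  0.167 ] [ 0.5902 -0.4071  0.167 ]
rod top [ 0.6474 -0.3485  0.33  ] boss [ 0.6443 -0.3455  0.219 ]
tipup [ 0.4755 -0.3045  0.2373]
beaker [ 0.3841 -0.1617  0.09  ]
reag [0.7745 0.0157 0.15  ]
media [ 0.7701 -0.0976  0.16  ]
purple [ 0.5629 -0.1631  0.06  ]
purple2 [0.7178 0.1268 0.06  ]
```

Emit:
drive_tool(
  series=[
    [0.08,[0,0,-0.12],[0,0,0]],
    [0.08,[0,0,-0.12],[0,0,0]],
    [0.06,[-0.056,-0.028,-0.12],[0,0,0]],
    [0.06,[-0.112,-0.056,-0.12],[0,0,0]],
    [0.06,[-0.168,-0.084,-0.12],[0,0,0]],
  ],
)

```text
time: 0.72
tool_pos: [0.3143, 0.3823, 0.3501]
ee_rot: [-3.141, -0.0, 2.803]
wrist_force: [-0.1, 0.1, -0.4]
width: 0.0603
finger_force: 0.0
```

Emit:
drive_tool(
  series=[
    [0.06,[-0.054,-0.027,0],[0,0,-0.15]],
    [0.06,[-0.108,-0.054,0],[0,0,-0.3]],
    [0.06,[-0.162,-0.081,0],[0,0,-0.454]],
    [0.06,[-0.216,-0.108,0],[0,0,-0.454]],
    [0.06,[-0.243,-0.122,0],[0,0,-0.454]],
  ],
)

```text
time: 1.35
tool_pos: [0.5035, 0.185, 0.3492]
ee_rot: [-3.141, -0.002, -3.031]
wrist_force: [-0.7, -1.1, -0.3]
width: 0.06
finger_force: 0.0
```

Emit:
drive_tool(
  series=[
    [0.06,[0,0,0],[0,0,0]],
    [0.06,[0,0,0],[0,0,0]],
  ],
)

```text
time: 1.6
tool_pos: [0.5015, 0.1881, 0.3502]
ee_rot: [3.141, -0.001, -3.027]
wrist_force: [0.8, 0.6, 0.1]
width: 0.0599
finger_force: 0.0
```

```bash
cat >> h.py <<'E'
def to(x,y,z,yaw):
    o,p,r=pose();M=R.from_euler('xyz',r).as_matrix()
    G=R.from_euler('xyz',[np.pi,0,yaw]).as_matrix()
    print('t',round(o['time'],2),'p',p,'rpy',r,'F',o['wrist_force'],'w',round(o['width'],4),'ff',round(o['finger_force'],1))
    print('shift',M.T@(np.array([x,y,z])-p),'turn',R.from_matrix(M.T@G).as_rotvec())
E
python3 - <<'E'
from h import *
c=imaging.get_calibration('wrist');snap('wrist','w1',s=1.56)
to(.502,.187,.244,3.2556)
print(c, proj('wrist',[.502,.187,.236]),proj('wrist',[.500,.187,.2404]),proj('wrist',[.4379,.186,.236]))
E
```

```text
t 1.65 p [0.5013 0.1884 0.3505] rpy [ 3.1411 -0.0003 -3.0261] F [ 0.67   -0.4223  1.0266] w 0.0597 ff 0.0
shift [-0.0006 -0.0016  0.1065] turn [ 0.0005 -0.0003  0.0015]
{'intrinsics': array([[269.8732,   0.    , 255.098 ],
       [  0.    , 269.8732, 191.7211],
       [  0.    ,   0.    ,   1.    ]]), 'position': array([0.4303, 0.1791, 0.5049]), 'rotation': array([-0.2532, -0.001 ,  1.6856])} [254.1214 194.1794] [254.336  193.4161] [260.6427 130.8925]
```

View pics/w1.png

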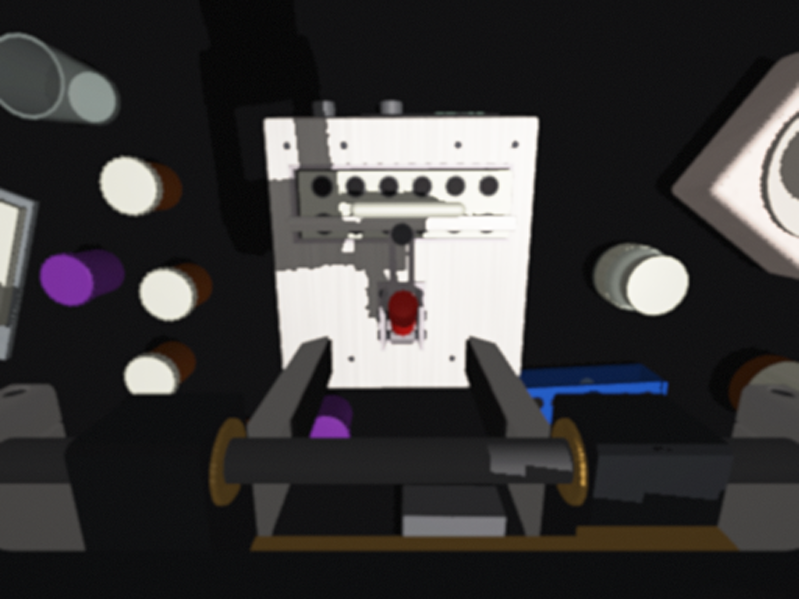

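Emit:
drive_tool(
  series=[
    [0.05,[-0.002,0.0015,0.06],[0,0,0]],
    [0.05,[-0.002,0.0015,0.108],[0,0,0]],
    [0.05,[-0.002,0.0015,0.108],[0,0,0]],
    [0.01,[-0.002,0.0015,0.108],[0,0,0]],
    [0.01,[-0.002,0.0015,0.108],[0,0,0]],
  ],
)

```text
time: 2.28
tool_pos: [0.5052, 0.1901, 0.2465]
ee_rot: [3.141, 0.007, -3.027]
wrist_force: [0.2, -0.5, -0.0]
width: 0.0332
finger_force: 0.0
```

Emit:
drive_tool(
  series=[
    [0.01,[0,0,0],[0,0,0]],
    [0.01,[0,0,0],[0,0,0]],
  ],
)

```text
time: 2.52
tool_pos: [0.5046, 0.1913, 0.245]
ee_rot: [3.137, 0.005, -3.026]
wrist_force: [-0.6, 5.3, 4.7]
width: 0.0194
finger_force: 30.0
```

Emit:
drive_tool(
  series=[
    [0.01,[-0.011,0,-0.005],[0,0,0]],
    [0.01,[-0.023,0,-0.009],[0,0,0]],
    [0.01,[-0.036,0,-0.0115],[0,0,0]],
    [0.01,[-0.0485,0,-0.012],[0,0,0]],
    [0.01,[-0.061,0,-0.0115],[0,0,0]],
  ],
)

```text
time: 3.15
tool_pos: [0.5642, 0.1982, 0.2554]
ee_rot: [3.138, 0.001, -3.026]
wrist_force: [0.2, 1.1, -0.1]
width: 0.0123
finger_force: 0.0
```

Emit:
drive_tool(
  series=[
    [0.01,[-0.013,0,0.0025],[0,0,0]],
    [0.01,[-0.025,0,0.006],[0,0,0]],
    [0.01,[-0.036,0,0.011],[0,0,0]],
    [0.01,[-0.036,0,0.011],[0,0,0]],
    [0.01,[-0.036,0,0.011],[0,0,0]],
  ],
)

```text
time: 3.78
tool_pos: [0.6, 0.2002, 0.2428]
ee_rot: [-3.142, -0.001, -3.027]
wrist_force: [-0.2, 0.2, -0.5]
width: 0.01
finger_force: 0.0
```

Run:
```python
from h import *
snap('side','s1',(180,100,280,210),4)
t=imaging.snapshot('top')[:,:,::-1][155:265,145:245]
a=cv2.imread('pics/s1.png');b=cv2.resize(t,None,fx=4,fy=4,interpolation=cv2.INTER_CUBIC)
cv2.imwrite('pics/s1b.png',np.hstack([a,b]))
```

```text
(no output)
```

View pics/s1b.png

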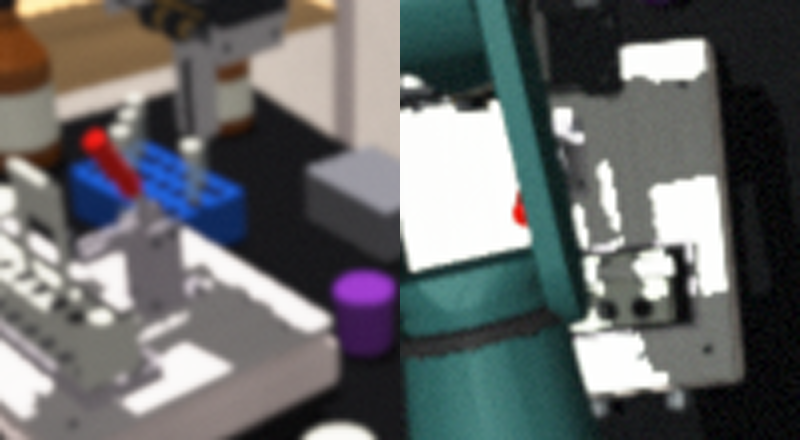

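Emit:
drive_tool(
  series=[
    [0.05,[0,0,-0.055],[0,0,0]],
    [0.05,[0.03,0.001,-0.055],[0,0,0]],
    [0.05,[0.09,0.0025,-0.055],[0,0,0]],
    [0.05,[0.09,0.0025,-0.055],[0,0,0]],
    [0.05,[0.09,0.0025,-0.055],[0,0,0]],
  ],
)

```text
time: 4.5
tool_pos: [0.5106, 0.1927, 0.299]
ee_rot: [3.141, 0.002, -3.027]
wrist_force: [0.4, -0.3, 0.1]
width: 0.0498
finger_force: 0.0
```

Emit:
drive_tool(
  series=[
    [0.05,[0,0,0.03],[0,0,0]],
    [0.05,[0,0,0.064],[0,0,0]],
    [0.05,[0,0,0.064],[0,0,0]],
    [0.05,[0,0,0.064],[0,0,0]],
    [0.01,[0,0,0.064],[0,0,0]],
  ],
)

```text
time: 5.12
tool_pos: [0.5117, 0.1928, 0.2362]
ee_rot: [3.141, 0.004, -3.028]
wrist_force: [-1.0, -0.3, -0.4]
width: 0.0432
finger_force: 0.0
```

Emit:
drive_tool(
  series=[
    [0.01,[0,0,0],[0,0,0]],
    [0.01,[0,0,0],[0,0,0]],
    [0.01,[0,0,0],[0,0,0]],
    [0.01,[0,0,0],[0,0,0]],
  ],
)

```text
time: 5.62
tool_pos: [0.5106, 0.1922, 0.2346]
ee_rot: [-3.141, 0.001, -3.028]
wrist_force: [0.7, -2.1, 2.0]
width: 0.0192
finger_force: 30.0
```

Emit:
drive_tool(
  series=[
    [0.01,[-0.005,0,-0.0025],[0,0,0]],
    [0.01,[-0.01,0,-0.0045],[0,0,0]],
    [0.01,[-0.01,0,-0.0045],[0,0,0]],
  ],
)

```text
time: 6.0
tool_pos: [0.5184, 0.1932, 0.2374]
ee_rot: [-3.141, -0.007, -3.027]
wrist_force: [-5.2, -3.4, 1.4]
width: 0.0196
finger_force: 30.0
```

Emit:
drive_tool(
  series=[
    [0.01,[-0.005,0,-0.0015],[0,0,0]],
    [0.01,[-0.0105,0,-0.0032],[0,0,0]],
    [0.01,[-0.016,0,-0.0045],[0,0,0]],
    [0.01,[-0.021,0,-0.0052],[0,0,0]],
    [0.01,[-0.021,0,-0.0052],[0,0,0]],
  ],
)

```text
time: 6.62
tool_pos: [0.5413, 0.1959, 0.243]
ee_rot: [-3.141, -0.001, -3.028]
wrist_force: [0.3, -2.5, -0.6]
width: 0.0202
finger_force: 3.0
```

Emit:
drive_tool(
  series=[
    [0.01,[0,0,0],[0,0,0]],
    [0.01,[0,0,0],[0,0,0]],
    [0.01,[0,0,0],[0,0,0]],
  ],
)

```text
time: 7.0
tool_pos: [0.541, 0.1958, 0.2429]
ee_rot: [-3.141, -0.001, -3.028]
wrist_force: [-0.3, -2.9, -3.1]
width: 0.0193
finger_force: 30.0
```

Emit:
drive_tool(
  series=[
    [0.01,[-0.007,0,-0.0005],[0,0,0]],
    [0.01,[-0.014,0,-0.0005],[0,0,0]],
    [0.01,[-0.022,0,0],[0,0,0]],
    [0.01,[-0.029,0,0.001],[0,0,0]],
    [0.01,[-0.036,0,0.003],[0,0,0]],
  ],
)

```text
time: 7.62
tool_pos: [0.5781, 0.2011, 0.2416]
ee_rot: [3.14, 0.003, -3.027]
wrist_force: [-0.2, -0.8, -0.6]
width: 0.0103
finger_force: 0.0
```

Emit:
drive_tool(
  series=[
    [0.01,[-0.007,0,0.002],[0,0,0]],
    [0.01,[-0.014,0,0.005],[0,0,0]],
    [0.01,[-0.018,0,0.007],[0,0,0]],
    [0.01,[-0.018,0,0.007],[0,0,0]],
  ],
)

```text
time: 8.12
tool_pos: [0.595, 0.2023, 0.2331]
ee_rot: [3.142, -0.001, -3.027]
wrist_force: [-0.9, 0.3, 0.5]
width: 0.0099
finger_force: 0.0
```

Run:
```python
from h import *
snap('side','s2',(180,80,280,190),5)
```

```text
(no output)
```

View pics/s2.png

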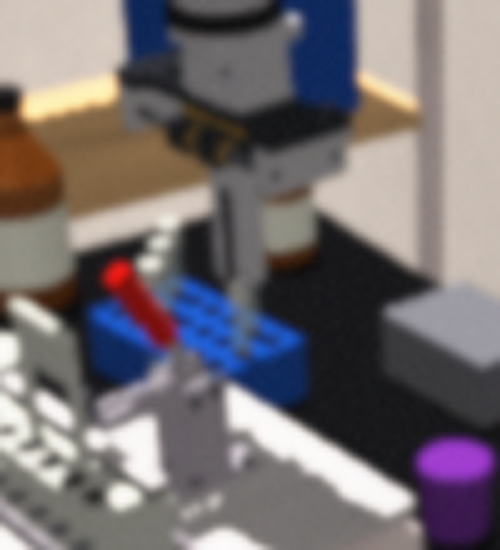

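Emit:
drive_tool(
  series=[
    [0.05,[0,0,-0.062],[0,0,0]],
    [0.05,[0.03,0,-0.065],[0,0,0]],
    [0.05,[0.084,0,-0.065],[0,0,0]],
    [0.05,[0.084,0,-0.065],[0,0,0]],
    [0.05,[0.084,0,-0.065],[0,0,0]],
  ],
)

```text
time: 8.8
tool_pos: [0.5117, 0.1928, 0.2994]
ee_rot: [3.141, 0.002, -3.027]
wrist_force: [0.2, 0.6, 0.3]
width: 0.0497
finger_force: 0.0
```

Emit:
drive_tool(
  series=[
    [0.05,[0,0,0.03],[0,0,0]],
    [0.05,[0,0,0.07],[0,0,0]],
    [0.05,[0,0,0.07],[0,0,0]],
    [0.05,[0,0,0.07],[0,0,0]],
    [0.01,[0,0,0.07],[0,0,0]],
  ],
)

```text
time: 9.43
tool_pos: [0.5128, 0.193, 0.2311]
ee_rot: [3.141, 0.004, -3.027]
wrist_force: [0.7, -0.3, -0.3]
width: 0.0436
finger_force: 0.0
```

Emit:
drive_tool(
  series=[
    [0.01,[0,0,0],[0,0,0]],
    [0.01,[0,0,0],[0,0,0]],
    [0.01,[0,0,0],[0,0,0]],
    [0.01,[0,0,0],[0,0,0]],
  ],
)

```text
time: 9.93
tool_pos: [0.5117, 0.1923, 0.2294]
ee_rot: [-3.141, 0.001, -3.028]
wrist_force: [-0.1, -2.3, 2.9]
width: 0.02
finger_force: 30.0
```

Emit:
drive_tool(
  series=[
    [0.01,[-0.004,0,-0.002],[0,0,0]],
    [0.01,[-0.008,0,-0.0035],[0,0,0]],
    [0.01,[-0.012,0,-0.005],[0,0,0]],
    [0.01,[-0.012,0,-0.005],[0,0,0]],
  ],
)

```text
time: 10.42
tool_pos: [0.5207, 0.1934, 0.2325]
ee_rot: [-3.141, -0.009, -3.027]
wrist_force: [-6.5, -2.6, 1.0]
width: 0.0196
finger_force: 30.0
```

Emit:
drive_tool(
  series=[
    [0.01,[-0.004,0,-0.0013],[0,0,0]],
    [0.01,[-0.008,0,-0.0025],[0,0,0]],
    [0.01,[-0.012,0,-0.0035],[0,0,0]],
    [0.01,[-0.012,0,-0.0035],[0,0,0]],
  ],
)

```text
time: 10.92
tool_pos: [0.5332, 0.1949, 0.2357]
ee_rot: [-3.141, -0.008, -3.027]
wrist_force: [-3.3, -2.7, -0.0]
width: 0.0196
finger_force: 30.0
```

Emit:
drive_tool(
  series=[
    [0.01,[-0.004,0,-0.0007],[0,0,0]],
    [0.01,[-0.008,0,-0.0012],[0,0,0]],
    [0.01,[-0.012,0,-0.0015],[0,0,0]],
    [0.01,[-0.012,0,-0.0015],[0,0,0]],
  ],
)

```text
time: 11.42
tool_pos: [0.5458, 0.1964, 0.2378]
ee_rot: [-3.141, -0.005, -3.027]
wrist_force: [-5.4, -2.3, -0.0]
width: 0.0186
finger_force: 30.0
```

Emit:
drive_tool(
  series=[
    [0.06,[0,0,0],[0,0,0]],
    [0.06,[0,0,0],[0,0,0]],
    [0.06,[0,0,-0.04],[0,0,0]],
    [0.06,[0,0,-0.08],[0,0,0]],
    [0.06,[0,0,-0.08],[0,0,0.18]],
  ],
)

```text
time: 12.05
tool_pos: [0.5488, 0.1975, 0.3239]
ee_rot: [3.138, 0.01, 3.071]
wrist_force: [0.4, -0.0, -0.6]
width: 0.06
finger_force: 0.0
```

Emit:
drive_tool(
  series=[
    [0.06,[0,0,0],[0,0,0.18]],
    [0.06,[0,0,0],[0,0,0.36]],
    [0.06,[0,0,0],[0,0,0.54]],
    [0.06,[0,0,0],[0,0,0.72]],
    [0.06,[0,0,0],[0,0,0.9]],
  ],
)

```text
time: 12.68
tool_pos: [0.5476, 0.1972, 0.319]
ee_rot: [3.14, 0.0, 2.17]
wrist_force: [-0.7, -0.3, 0.7]
width: 0.0599
finger_force: 0.0
```

Emit:
drive_tool(
  series=[
    [0.06,[0,0,0],[0,0,0.18]],
    [0.06,[0,0,0],[0,0,0.36]],
    [0.06,[0,0,0],[0,0,0.49]],
    [0.06,[0,0,0],[0,0,0.49]],
    [0.06,[0,0,0],[0,0,0.49]],
  ],
)

```text
time: 13.3
tool_pos: [0.5473, 0.197, 0.3188]
ee_rot: [3.141, -0.0, 1.688]
wrist_force: [-0.6, -0.2, 0.3]
width: 0.06
finger_force: 0.0
```

Run:
```python
from h import *
to(.512,.1925,.23,1.685)
```

```text
t 13.3 p [0.5473 0.197  0.3188] rpy [ 3.1409 -0.0003  1.6878] F [-0.6201 -0.1793  0.2631] w 0.06 ff 0.0
shift [-0.0004 -0.0357  0.0888] turn [ 0.0007 -0.0003  0.0028]
```

Emit:
drive_tool(
  series=[
    [0.06,[0,-0.036,0],[0,0,0]],
    [0.06,[0,-0.036,0],[0,0,0]],
    [0.06,[0,-0.036,0.05],[0,0,0]],
    [0.06,[0,-0.036,0.088],[0,0,0]],
    [0.06,[0,-0.036,0.088],[0,0,0]],
  ],
)

```text
time: 13.92
tool_pos: [0.5101, 0.1922, 0.2269]
ee_rot: [-3.134, 0.001, 1.686]
wrist_force: [-0.1, 0.3, -0.0]
width: 0.06
finger_force: 0.0
```

Emit:
drive_tool(
  series=[
    [0.06,[0,0.01,0],[0,0,0]],
    [0.06,[0,0.02,0],[0,0,0]],
    [0.06,[0,0.03,0],[0,0,0]],
    [0.06,[0,0.04,0],[0,0,0]],
    [0.06,[0,0.048,0],[0,0,0]],
  ],
)

```text
time: 14.55
tool_pos: [0.5601, 0.1983, 0.2307]
ee_rot: [3.141, -0.0, 1.686]
wrist_force: [-1.1, 0.2, 0.6]
width: 0.0601
finger_force: 0.4
```

Emit:
drive_tool(
  series=[
    [0.06,[0,0.009,0],[0,0,0]],
    [0.06,[0,0.018,0],[0,0,0]],
    [0.06,[0,0.027,0],[0,0,0]],
    [0.06,[0,0.036,0],[0,0,0]],
    [0.06,[0,0.036,0],[0,0,0]],
  ],
)

```text
time: 15.18
tool_pos: [0.5958, 0.2022, 0.2302]
ee_rot: [3.141, 0.0, 1.685]
wrist_force: [0.9, -0.2, 0.3]
width: 0.0599
finger_force: 0.3
```

Run:
```python
from h import *
snap('side','s3',(180,80,280,190),5)
to(.44,.1835,.31,1.685)
```

```text
t 15.22 p [0.5954 0.2022 0.2304] rpy [3.1413 0.0001 1.6856] F [ 0.3164 -0.3757  0.1785] w 0.06 ff 0.3
shift [-0.0008 -0.1565 -0.0797] turn [0.0003 0.0001 0.0006]
```

View pics/s3.png

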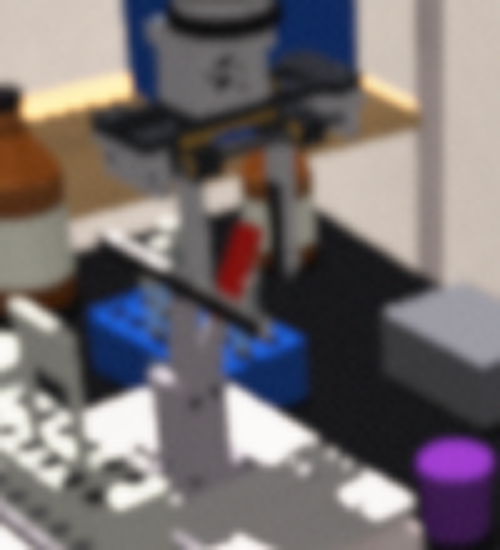

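Emit:
drive_tool(
  series=[
    [0.06,[0,0,-0.06],[0,0,0]],
    [0.05,[0,-0.02,-0.09],[0,0,0]],
    [0.04,[0,-0.08,-0.09],[0,0,0]],
    [0.04,[-0.001,-0.14,-0.09],[0,0,0]],
    [0.04,[-0.001,-0.1555,-0.09],[0,0,0]],
  ],
)

```text
time: 15.85
tool_pos: [0.4376, 0.1832, 0.3216]
ee_rot: [3.14, -0.0, 1.687]
wrist_force: [0.1, -0.5, -0.1]
width: 0.0398
finger_force: 0.0
```

Emit:
drive_tool(
  series=[
    [0.04,[0,0,0],[0,0,0]],
    [0.04,[0,0,0],[0,0,0]],
  ],
)

```text
time: 16.1
tool_pos: [0.4417, 0.1836, 0.3205]
ee_rot: [3.141, -0.0, 1.685]
wrist_force: [-0.7, 0.3, -0.5]
width: 0.0403
finger_force: 0.0
```

Run:
```python
from h import *
c=imaging.get_calibration('wrist');snap('wrist','w2',s=1.56)
to(.441,.1835,.225,1.685)
print(proj('wrist',[.4413,.1834,.236],c),proj('wrist',[.4386,.1795,.079],c))
```

```text
t 16.15 p [0.4418 0.1835 0.3203] rpy [-3.1413  0.0001  1.6853] F [-0.0234  0.0077 -0.3287] w 0.04 ff 0.0
shift [ 0.0001 -0.0007  0.0953] turn [-0.0003  0.0001  0.0003]
[253.6888 202.4695] [251.9801 174.3812]
```

View pics/w2.png

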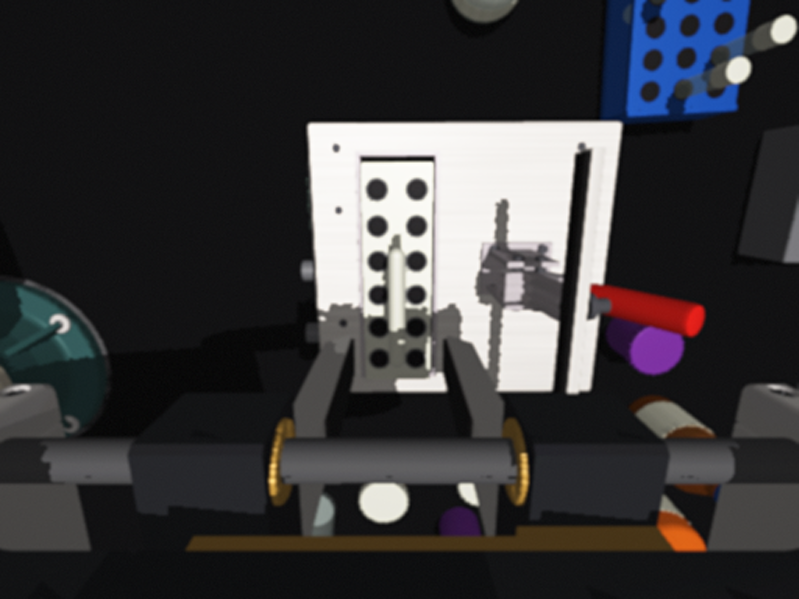

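Run:
```python
from h import *
k=1.5625
print(px('wrist',397/k,273.5/k,.138),px('wrist',397/k,247/k,.236),px('wrist',397/k,330/k,.236))
print(px('wrist',397/k,158/k,.091),px('wrist',397/k,378/k,.138),px('wrist',436/k,160/k,.091),px('wrist',360/k,160/k,.091),px('wrist',445/k,389/k,.091))
im=np.load('pics/w2.npy');cv2.imwrite('pics/w2c.png',cv2.resize(im[90:260,190:330],None,fx=3.5,fy=3.5,interpolation=cv2.INTER_CUBIC))
```

```text
[0.4406 0.1902 0.138 ] [0.437  0.2242 0.236 ] [0.4426 0.1751 0.236 ]
[0.43   0.2821 0.091 ] [0.4511 0.0987 0.138 ] [0.4637 0.2843 0.091 ] [0.3983 0.2768 0.091 ] [0.5022 0.0706 0.091 ]
```

View pics/w2c.png

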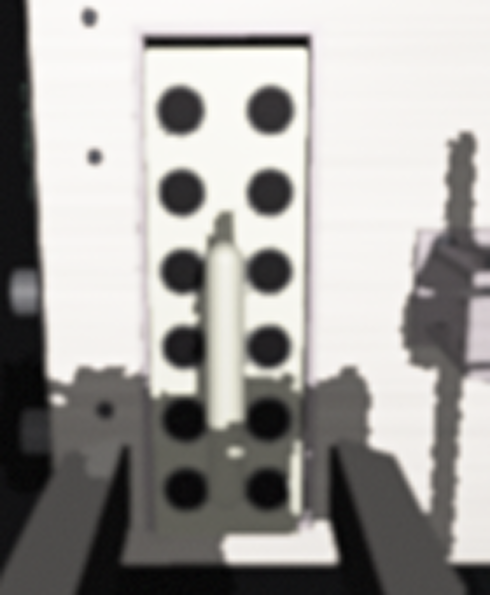

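Emit:
drive_tool(
  series=[
    [0.04,[0.005,0,0.05],[0,0,0]],
    [0.04,[0.005,0,0.095],[0,0,0]],
    [0.04,[0.005,0,0.095],[0,0,0]],
    [0.04,[0.005,0,0.095],[0,0,0]],
    [0.0,[0.005,0,0.095],[0,0,0]],
  ],
)

```text
time: 16.77
tool_pos: [0.4416, 0.1889, 0.2286]
ee_rot: [3.137, -0.001, 1.686]
wrist_force: [-0.2, -0.3, 0.5]
width: 0.0333
finger_force: 0.0
```

Emit:
drive_tool(
  series=[
    [0.0,[0,0,0],[0,0,0]],
    [0.0,[0,0,0],[0,0,0]],
    [0.0,[0,0,0],[0,0,0]],
    [0.0,[0,0,0],[0,0,0]],
    [0.0,[0,0,0],[0,0,0]],
  ],
)

```text
time: 17.4
tool_pos: [0.4401, 0.1885, 0.2264]
ee_rot: [3.14, -0.0, 1.686]
wrist_force: [-1.3, -0.8, 4.9]
width: 0.0092
finger_force: 30.0
```

Emit:
drive_tool(
  series=[
    [0.0,[0,0,-0.01],[0,0,0]],
    [0.0,[0,0,-0.025],[0,0,0]],
    [0.0,[0,0,-0.042],[0,0,0]],
    [0.0,[0,0,-0.06],[0,0,0]],
    [0.0,[0,0,-0.066],[0,0,0]],
  ],
)

```text
time: 18.02
tool_pos: [0.4406, 0.1887, 0.294]
ee_rot: [3.138, -0.001, 1.686]
wrist_force: [0.8, 0.4, -2.5]
width: 0.0094
finger_force: 30.0
```

Emit:
drive_tool(
  series=[
    [0.0,[0,0,0],[0,0,0]],
    [0.0,[-0.015,-0.002,0],[0,0,0]],
    [0.0,[-0.045,-0.007,0],[0,0,0]],
    [0.0,[-0.085,-0.013,0],[0,0,0]],
    [0.0,[-0.13,-0.02,0],[0,0,0]],
  ],
)

```text
time: 18.65
tool_pos: [0.4342, 0.0552, 0.2907]
ee_rot: [-3.14, 0.0, 1.686]
wrist_force: [0.3, -0.4, -2.6]
width: 0.0092
finger_force: 30.0
```

Emit:
drive_tool(
  series=[
    [0.0,[-0.045,-0.007,0],[0,0,0]],
    [0.0,[-0.09,-0.013,0],[0,0,0]],
    [0.0,[-0.135,-0.02,0],[0,0,0]],
    [0.0,[-0.18,-0.027,0],[0,0,0]],
    [0.0,[-0.225,-0.034,0],[0,0,0]],
  ],
)

```text
time: 19.27
tool_pos: [0.4258, -0.1724, 0.2909]
ee_rot: [-3.14, -0.001, 1.685]
wrist_force: [0.9, -0.6, -3.4]
width: 0.0092
finger_force: 30.0
```

Emit:
drive_tool(
  series=[
    [0.0,[-0.04,-0.006,0],[0,0,0.08]],
    [0.0,[-0.075,-0.011,0],[0,0,0.16]],
    [0.0,[-0.1,-0.015,0],[0,0,0.24]],
    [0.0,[-0.12,-0.018,0],[0,0,0.31]],
    [0.0,[-0.12,-0.018,0],[0,0,0.36]],
  ],
)

```text
time: 19.9
tool_pos: [0.4214, -0.2937, 0.2902]
ee_rot: [-3.139, 0.0, 1.321]
wrist_force: [-0.2, -0.1, -2.5]
width: 0.0086
finger_force: 30.0
```

Emit:
drive_tool(
  series=[
    [0.0,[0,0,0],[0,0,0]],
    [0.0,[0,0,0],[0,0,0]],
  ],
)

```text
time: 20.15
tool_pos: [0.4224, -0.2917, 0.2913]
ee_rot: [-3.141, -0.0, 1.326]
wrist_force: [-0.2, 0.4, -3.2]
width: 0.0089
finger_force: 30.0
```

Run:
```python
from h import *
snap('side','s4',(250,110,410,290),1)
t=imaging.snapshot('top')[:,:,::-1][140:240,290:410]
a=np.load('pics/s4.npy')[110:290,260:400]
cv2.imwrite('pics/s4b.png',np.hstack([cv2.resize(a,(400,514),interpolation=2),cv2.resize(cv2.copyMakeBorder(t,0,54,0,0,0),(400,514),interpolation=2)]))
to(.4235,-.2917,.29,1.326)
```

```text
t 20.25 p [ 0.4227 -0.2915  0.2916] rpy [-3.1414 -0.0001  1.3265] F [-0.2385  0.4807 -1.9381] w 0.0091 ff 30.0
shift [-0.      0.0008  0.0016] turn [-0.0002 -0.0001  0.0005]
```

View pics/s4b.png

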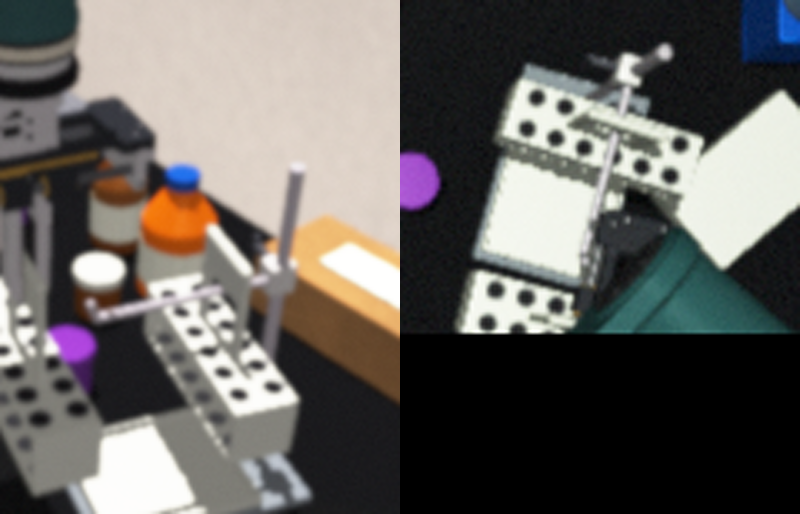

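Emit:
drive_tool(
  series=[
    [0.0,[0,0.015,0],[0,0,0]],
    [0.0,[0,0.035,0],[0,0,0]],
    [0.0,[0,0.06,0],[0,0,0]],
    [0.0,[0,0.08,0],[0,0,0]],
    [0.0,[0,0.094,0],[0,0,0]],
  ],
)

```text
time: 20.88
tool_pos: [0.5157, -0.3145, 0.291]
ee_rot: [-3.141, -0.0, 1.327]
wrist_force: [-0.2, 0.1, -3.2]
width: 0.0088
finger_force: 30.0
```

Emit:
drive_tool(
  series=[
    [0.0,[0,0,0.0],[0,0,0]],
    [0.0,[0,0,0.01],[0,0,0]],
    [0.0,[0,0,0.02],[0,0,0]],
    [0.0,[0,0,0.03],[0,0,0]],
    [0.0,[0,0,0.03],[0,0,0]],
  ],
)

```text
time: 21.5
tool_pos: [0.5133, -0.314, 0.26]
ee_rot: [-3.139, -0.001, 1.326]
wrist_force: [0.3, 0.7, -2.5]
width: 0.0086
finger_force: 30.0
```

Lower gently until the weight comes off.

Emit:
drive_tool(
  series=[
    [0.0,[0,0,0.003],[0,0,0]],
    [0.0,[0,0,0.005],[0,0,0]],
    [0.0,[0,0,0.005],[0,0,0]],
  ],
)

```text
time: 21.88
tool_pos: [0.5141, -0.3145, 0.2567]
ee_rot: [3.142, -0.0, 1.326]
wrist_force: [0.8, -0.1, -3.2]
width: 0.009
finger_force: 30.0
```

Emit:
drive_tool(
  series=[
    [0.0,[0,0,0.002],[0,0,0]],
    [0.0,[0,0,0.002],[0,0,0]],
  ],
)

```text
time: 22.12
tool_pos: [0.5143, -0.3146, 0.2553]
ee_rot: [3.14, 0.0, 1.326]
wrist_force: [-0.3, 0.5, -0.4]
width: 0.009
finger_force: 30.0
```

Emit:
drive_tool(
  series=[
    [0.0,[0,0,0.001],[0,0,0]],
    [0.035,[0,0,0.001],[0,0,0]],
    [0.035,[0,0,0.001],[0,0,0]],
    [0.035,[0,0,0.001],[0,0,0]],
    [0.035,[0,0,-0.01],[0,0,0]],
  ],
)

```text
time: 22.75
tool_pos: [0.5137, -0.3141, 0.2637]
ee_rot: [-3.139, -0.001, 1.326]
wrist_force: [-0.7, 0.6, 0.9]
width: 0.0352
finger_force: 0.0
```

Emit:
drive_tool(
  series=[
    [0.035,[0,0,-0.02],[0,0,0]],
    [0.035,[0,0,-0.06],[0,0,0]],
    [0.035,[0,0,-0.11],[0,0,0]],
    [0.06,[0,-0.06,-0.11],[0,0,0]],
    [0.06,[0,-0.12,-0.11],[0,0,0]],
  ],
)

```text
time: 23.38
tool_pos: [0.3973, -0.2857, 0.3759]
ee_rot: [3.14, 0.001, 1.327]
wrist_force: [-0.3, -1.4, -0.3]
width: 0.0518
finger_force: 0.0
```

Emit:
drive_tool(
  series=[
    [0.09,[0.06,0,0],[0,0,0]],
    [0.09,[0.12,0.0,0],[0,0,0]],
    [0.09,[0.12,0,0],[0,0,0]],
    [0.09,[0.12,0,0],[0,0,0]],
  ],
)

```text
time: 23.88
tool_pos: [0.4268, -0.1692, 0.3753]
ee_rot: [3.14, 0.001, 1.326]
wrist_force: [0.5, 0.0, 0.0]
width: 0.0891
finger_force: 0.0
```

Run:
```python
from h import *
a=imaging.snapshot('side')[:,:,::-1];b=imaging.snapshot('top')[:,:,::-1]
np.save('pics/t5.npy',b)
f=lambda im,s:cv2.resize(im,(400,int(400*im.shape[0]/im.shape[1])),interpolation=2)
a=f(a[130:280,250:400],0);b=f(b[145:265,240:390],0)
cv2.imwrite('pics/s5.png',np.hstack([a,cv2.copyMakeBorder(b,0,a.shape[0]-b.shape[0],0,0,0)]))
to(.4554,-.0939,.2,1.685)
```

```text
t 23.98 p [ 0.4267 -0.17    0.3747] rpy [-3.1415  0.0004  1.3242] F [-0.0567 -0.7745  0.2745] w 0.09 ff 0.0
shift [0.0809 0.0093 0.1747] turn [-0.0002  0.0003 -0.3608]
```

View pics/s5.png

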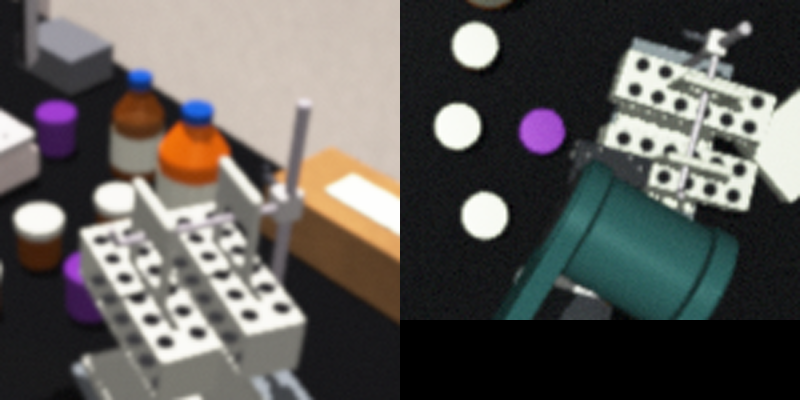

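```bash
cat >> h.py <<'E'
def jars(im=None):
    if im is None: im=imaging.snapshot('top')[:,:,::-1]
    hsv=cv2.cvtColor(np.ascontiguousarray(im),cv2.COLOR_BGR2HSV)
    m=((hsv[...,2]>130)&(hsv[...,1]<60)).astype(np.uint8)
    n,l,s,c=cv2.connectedComponentsWithStats(m)
    for i in range(1,n):
        if 150<s[i,4]<400 and s[i,2]<24 and s[i,3]<24:
            P=px('top',c[i,0],c[i,1],.06)
            if -.25<P[1]<.1 and .3<P[0]<.75: print('jar',s[i],P)
def row(x,y):
    c,s=np.cos(.114),np.sin(.114); return .4395+c*x-s*y,.1795+s*x+c*y
E
python3 - <<'E'
from h import *
jars(np.load('pics/t5.npy'))
k=2.6667
for u,v in((474,46),(457,127),(485,215)):print(px('top',240+(u-400)/k,145+v/k,.06))
print([row(0,y) for y in(-.072,0,.072)])
to(.455,-.094,.2,2.732)
E
```

```text
jar [260 153  17  18 232] [ 0.6688 -0.0791  0.06  ]
jar [253 184  17  17 238] [ 0.5657 -0.0579  0.06  ]
jar [263 217  17  18 244] [ 0.4551 -0.0933  0.06  ]
[ 0.6661 -0.0791  0.06  ]
[ 0.5634 -0.0592  0.06  ]
[ 0.4543 -0.0956  0.06  ]
[(np.float64(0.4476902330209135), np.float64(0.10796734953139833)), (np.float64(0.4395), np.float64(0.1795)), (np.float64(0.4313097669790865), np.float64(0.2510326504686017))]
t 23.98 p [ 0.4267 -0.17    0.3747] rpy [-3.1415  0.0004  1.3242] F [-0.0567 -0.7745  0.2745] w 0.09 ff 0.0
shift [0.0807 0.0089 0.1747] turn [-0.0004  0.0002 -1.4078]
```

Emit:
drive_tool(
  series=[
    [0.09,[0.04,0.004,0.05],[0,0,-0.18]],
    [0.09,[0.08,0.009,0.1],[0,0,-0.36]],
    [0.09,[0.08,0.009,0.15],[0,0,-0.54]],
    [0.09,[0.08,0.009,0.2],[0,0,-0.72]],
    [0.09,[0.08,0.009,0.21],[0,0,-0.9]],
  ],
)

```text
time: 24.6
tool_pos: [0.4523, -0.0939, 0.1596]
ee_rot: [-3.136, -0.008, 2.23]
wrist_force: [-1.3, -0.1, 0.3]
width: 0.0902
finger_force: 0.0
```

Emit:
drive_tool(
  series=[
    [0.09,[0,0,0],[0,0,-0.18]],
    [0.09,[0,0,0],[0,0,-0.36]],
    [0.09,[0,0,0],[0,0,-0.508]],
    [0.09,[0,0,0],[0,0,-0.508]],
    [0.09,[0,0,0],[0,0,-0.508]],
  ],
)

```text
time: 25.22
tool_pos: [0.4549, -0.0943, 0.1645]
ee_rot: [-3.142, -0.0, 2.73]
wrist_force: [0.2, -0.6, 0.1]
width: 0.0901
finger_force: 0.0
```

Run:
```python
from h import *
c=imaging.get_calibration('wrist');snap('wrist','w3',s=1.56)
to(.455,-.094,.056,2.732)
print(proj('wrist',[.455,-.094,.06],c)*1.5625)
```

```text
t 25.27 p [ 0.4549 -0.0941  0.1645] rpy [ 3.1416 -0.0003  2.7311] F [-0.3282  0.3414  0.1153] w 0.0902 ff 0.0
shift [-0.0001  0.0001  0.1085] turn [ 0.     -0.0003 -0.0009]
[399.0707 306.3765]
```

View pics/w3.png

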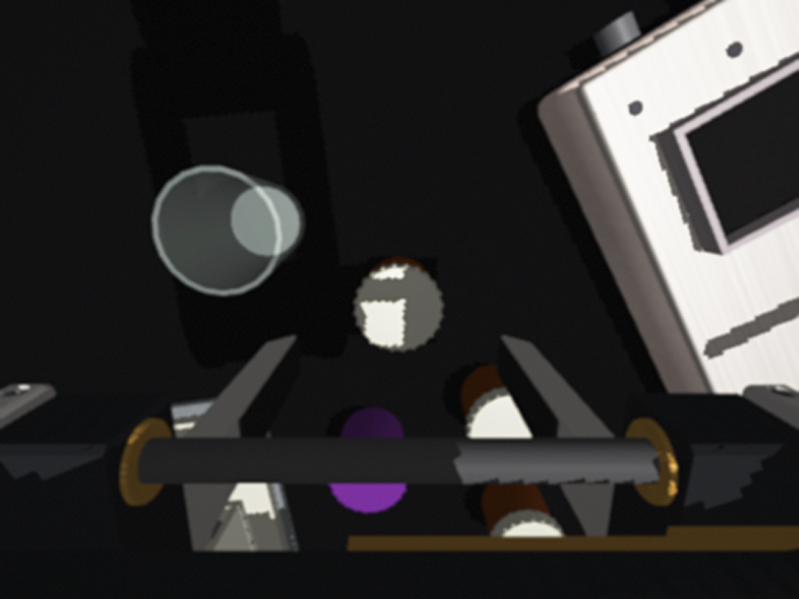

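Emit:
drive_tool(
  series=[
    [0.09,[0,0,0.06],[0,0,0]],
    [0.09,[0,0,0.109],[0,0,0]],
    [0.09,[0,0,0.109],[0,0,0]],
    [0.09,[0,0,0.109],[0,0,0]],
    [0.04,[0,0,0.109],[0,0,0]],
  ],
)

```text
time: 25.9
tool_pos: [0.457, -0.0942, 0.0585]
ee_rot: [3.141, 0.005, 2.734]
wrist_force: [0.1, -0.4, 0.4]
width: 0.0833
finger_force: 0.0
```

Emit:
drive_tool(
  series=[
    [0.04,[0,0,0],[0,0,0]],
    [0.04,[0,0,0],[0,0,0]],
    [0.04,[0,0,0],[0,0,0]],
    [0.04,[0,0,0],[0,0,0]],
    [0.04,[0,0,0],[0,0,0]],
  ],
)

```text
time: 26.52
tool_pos: [0.4552, -0.0937, 0.0562]
ee_rot: [-3.142, 0.001, 2.734]
wrist_force: [-0.7, 0.2, 4.0]
width: 0.0554
finger_force: 30.0
```

Emit:
drive_tool(
  series=[
    [0.04,[0,0,-0.03],[0,0,0]],
    [0.04,[0,0,-0.08],[0,0,0]],
    [0.04,[0,0,-0.12],[0,0,0]],
    [0.04,[0,0,-0.12],[0,0,0]],
  ],
)

```text
time: 27.02
tool_pos: [0.4567, -0.094, 0.1785]
ee_rot: [3.141, 0.007, 2.734]
wrist_force: [0.1, 0.2, -2.5]
width: 0.0551
finger_force: 30.0
```

Run:
```python
from h import *
to(*row(0,-.072),.175,2.732)
```

```text
t 27.02 p [ 0.4567 -0.094   0.1785] rpy [3.1408 0.0067 2.7339] F [ 0.0604  0.2043 -2.4933] w 0.0551 ff 30.0
shift [0.0884 0.1819 0.0031] turn [0.0008 0.0067 0.0019]
```

Emit:
drive_tool(
  series=[
    [0.04,[0.015,0.03,0],[0,0,0]],
    [0.04,[0.035,0.075,0],[0,0,0]],
    [0.04,[0.06,0.125,0],[0,0,0]],
    [0.04,[0.08,0.165,0],[0,0,0]],
    [0.04,[0.0875,0.182,0],[0,0,0]],
  ],
)

```text
time: 27.65
tool_pos: [0.4448, 0.1104, 0.1724]
ee_rot: [-3.14, -0.005, 2.737]
wrist_force: [-0.3, -0.9, -1.4]
width: 0.0554
finger_force: 30.0
```

Emit:
drive_tool(
  series=[
    [0.04,[0,0,0],[0,0,0]],
    [0.04,[0,0,0],[0,0,0]],
    [0.04,[0,0,0],[0,0,0]],
  ],
)

```text
time: 28.02
tool_pos: [0.4467, 0.1072, 0.175]
ee_rot: [-3.141, -0.001, 2.732]
wrist_force: [-0.6, -0.3, -2.0]
width: 0.0556
finger_force: 30.0
```

Run:
```python
from h import *
a=imaging.snapshot('top')[:,:,::-1];c=imaging.get_calibration('wrist');b=imaging.snapshot('wrist')[:,:,::-1]
a=cv2.resize(a[160:240,150:230],(400,400),interpolation=2);b=cv2.resize(b,(533,400))
cv2.imwrite('pics/p1.png',np.hstack([a,b[:,100:500]]))
to(*row(0,-.072),.139,2.732)
for P in [row(-.033,-.102),row(.033,-.102),row(.033,.102),row(-.033,.102)]: print(proj('wrist',[*P,.091],c)*400/384-[100,0],(proj('top',[*P,.091])-[150,160])*5)
```

```text
t 28.12 p [0.4469 0.1074 0.1755] rpy [-3.1415 -0.0001  2.7322] F [-0.2424 -0.1416 -2.3065] w 0.0551 ff 30.0
shift [-0.0005  0.0009  0.0365] turn [-0.0001 -0.0001  0.0002]
[118.3663 196.0806] [347.5784 379.6245]
[156.5996 256.0483] [338.4044 277.6836]
[367.1463 143.9766] [ 23.2321 308.706 ]
[338.1933  69.7921] [ 31.0624 411.1733]
```

View pics/p1.png

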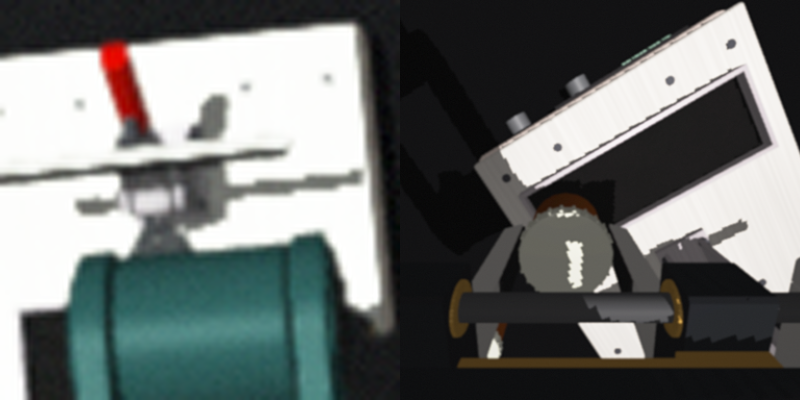

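Emit:
drive_tool(
  series=[
    [0.04,[0.0005,0.002,0.02],[0,0,0]],
    [0.04,[0.0005,0.002,0.032],[0,0,0]],
    [0.04,[0.0005,0.002,0.037],[0,0,0]],
    [0.04,[0.0005,0.002,0.037],[0,0,0]],
    [0.04,[0.0005,0.002,0.037],[0,0,0]],
  ],
)

```text
time: 28.75
tool_pos: [0.4475, 0.1103, 0.1393]
ee_rot: [3.141, 0.001, 2.734]
wrist_force: [-0.4, 0.1, -1.6]
width: 0.0553
finger_force: 30.0
```

Emit:
drive_tool(
  series=[
    [0.04,[0,0,0.002],[0,0,0]],
    [0.04,[0,0,0.003],[0,0,0]],
    [0.04,[0,0,0.003],[0,0,0]],
  ],
)

```text
time: 29.12
tool_pos: [0.4471, 0.1103, 0.1356]
ee_rot: [3.142, -0.0, 2.734]
wrist_force: [-0.5, -0.1, -1.4]
width: 0.0554
finger_force: 30.0
```

Emit:
drive_tool(
  series=[
    [0.04,[0,0,0.0015],[0,0,0]],
    [0.04,[0,0,0.0015],[0,0,0]],
    [0.04,[0,0,0.0015],[0,0,0]],
  ],
)

```text
time: 29.5
tool_pos: [0.4473, 0.1103, 0.1352]
ee_rot: [3.141, 0.001, 2.734]
wrist_force: [-2.3, -0.4, 5.6]
width: 0.0552
finger_force: 30.0
```

Emit:
drive_tool(
  series=[
    [0.066,[0,0,-0.001],[0,0,0]],
    [0.066,[0,0,-0.001],[0,0,0]],
    [0.066,[0,0,-0.001],[0,0,0]],
    [0.066,[0,0,-0.02],[0,0,0]],
    [0.066,[0,0,-0.065],[0,0,0]],
  ],
)

```text
time: 30.12
tool_pos: [0.4455, 0.1101, 0.1971]
ee_rot: [-3.138, -0.006, 2.734]
wrist_force: [0.2, 0.5, 0.1]
width: 0.0664
finger_force: 0.0
```

Emit:
drive_tool(
  series=[
    [0.09,[-0.02,-0.05,0],[0,0,0]],
    [0.09,[-0.04,-0.1,0],[0,0,0]],
    [0.09,[-0.06,-0.1,0],[0,0,0]],
    [0.09,[-0.06,-0.1,0],[0,0,0]],
  ],
)

```text
time: 30.62
tool_pos: [0.4629, -0.0061, 0.1988]
ee_rot: [-3.142, -0.001, 2.732]
wrist_force: [-0.0, 0.6, -0.9]
width: 0.0899
finger_force: 0.0
```

Run:
```python
from h import *
b=imaging.snapshot('top')[:,:,::-1];jars(b)
a=imaging.snapshot('side')[:,:,::-1]
cv2.imwrite('pics/p2.png',np.hstack([cv2.resize(b[140:260,140:300],(400,300),interpolation=2),cv2.resize(a[120:240,150:310],(400,300),interpolation=2)]))
to(.566,-.0575,.165,2.732)
```

```text
jar [259 153  18  18 232] [ 0.6687 -0.0788  0.06  ]
jar [253 184  17  17 238] [ 0.5657 -0.0579  0.06  ]
jar [283 244  15  15 175] [ 0.3711 -0.1572  0.06  ]
t 30.73 p [ 0.4622 -0.0049  0.1988] rpy [ 3.1415 -0.0012  2.7341] F [1.0955 0.1567 0.2246] w 0.0899 ff 0.0
shift [-0.1162 -0.0071  0.0337] turn [ 0.0001 -0.0012  0.0021]
```

Emit:
drive_tool(
  series=[
    [0.09,[-0.05,-0.003,0.01],[0,0,0]],
    [0.09,[-0.1,-0.006,0.03],[0,0,0]],
    [0.09,[-0.116,-0.007,0.034],[0,0,0]],
    [0.09,[-0.116,-0.007,0.034],[0,0,0]],
    [0.09,[-0.116,-0.007,0.034],[0,0,0]],
  ],
)

```text
time: 31.35
tool_pos: [0.5657, -0.0567, 0.1662]
ee_rot: [3.141, 0.001, 2.735]
wrist_force: [0.5, -0.3, 0.0]
width: 0.0902
finger_force: 0.0
```

Run:
```python
from h import *
jars();to(.5657,-.058,.056,2.732)
```

```text
jar [283 244  15  15 173] [ 0.3713 -0.1573  0.06  ]
t 31.4 p [ 0.5657 -0.0568  0.1664] rpy [3.141  0.0012 2.7349] F [-0.9065  0.1044  0.1689] w 0.09 ff 0.0
shift [-0.0003 -0.0011  0.1104] turn [0.0005 0.0012 0.0029]
```

Emit:
drive_tool(
  series=[
    [0.09,[0,-0.001,0.06],[0,0,0]],
    [0.09,[0,-0.001,0.11],[0,0,0]],
    [0.09,[0,-0.001,0.11],[0,0,0]],
    [0.09,[0,-0.001,0.11],[0,0,0]],
    [0.04,[0,-0.001,0.11],[0,0,0]],
  ],
)

```text
time: 32.02
tool_pos: [0.568, -0.0589, 0.0589]
ee_rot: [3.14, 0.006, 2.734]
wrist_force: [0.3, 0.6, -0.0]
width: 0.0834
finger_force: 0.0
```

Emit:
drive_tool(
  series=[
    [0.04,[0,0,0],[0,0,0]],
    [0.04,[0,0,0],[0,0,0]],
    [0.04,[0,0,0],[0,0,0]],
    [0.04,[0,0,0],[0,0,0]],
    [0.04,[0,0,0],[0,0,0]],
  ],
)

```text
time: 32.65
tool_pos: [0.5661, -0.0587, 0.0556]
ee_rot: [3.141, 0.001, 2.734]
wrist_force: [-0.6, 0.3, 2.2]
width: 0.0556
finger_force: 30.0
```

Emit:
drive_tool(
  series=[
    [0.04,[0,0,-0.03],[0,0,0]],
    [0.04,[0,0,-0.08],[0,0,0]],
    [0.04,[0,0,-0.13],[0,0,0]],
    [0.04,[0,0,-0.135],[0,0,0]],
    [0.04,[0,0,-0.135],[0,0,0]],
  ],
)

```text
time: 33.28
tool_pos: [0.5654, -0.0586, 0.1889]
ee_rot: [-3.141, -0.002, 2.734]
wrist_force: [-0.5, -0.6, -2.1]
width: 0.0554
finger_force: 30.0
```

Run:
```python
from h import *
to(*row(.0,.072),.191,2.732)
```

```text
t 33.27 p [ 0.5654 -0.0586  0.1889] rpy [-3.1413 -0.0017  2.7338] F [-0.4625 -0.6175 -2.0907] w 0.0554 ff 30.0
shift [ 0.2458  0.231  -0.0018] turn [-0.0003 -0.0017  0.0018]
```

Emit:
drive_tool(
  series=[
    [0.04,[0.02,0.004,-0.03],[0,0,0]],
    [0.04,[0.06,0.012,-0.03],[0,0,0]],
    [0.04,[0.11,0.022,-0.03],[0,0,0]],
    [0.04,[0.16,0.035,-0.03],[0,0,0]],
    [0.04,[0.2,0.06,-0.03],[0,0,0]],
  ],
)

```text
time: 33.9
tool_pos: [0.4032, 0.0762, 0.2168]
ee_rot: [-3.139, -0.005, 2.732]
wrist_force: [1.2, -0.4, -1.4]
width: 0.0554
finger_force: 30.0
```

Emit:
drive_tool(
  series=[
    [0.04,[0.03,0.04,0],[0,0,0]],
    [0.04,[0.046,0.085,0],[0,0,0]],
    [0.04,[0.046,0.13,0],[0,0,0]],
    [0.04,[0.046,0.16,0],[0,0,0]],
    [0.04,[0.046,0.171,0],[0,0,0]],
  ],
)

```text
time: 34.52
tool_pos: [0.4306, 0.2517, 0.2166]
ee_rot: [-3.137, -0.004, 2.736]
wrist_force: [0.4, -0.4, -1.8]
width: 0.0554
finger_force: 30.0
```

Emit:
drive_tool(
  series=[
    [0.04,[0,0,0],[0,0,0]],
    [0.04,[0,0,0],[0,0,0]],
    [0.04,[0,0,0],[0,0,0]],
  ],
)

```text
time: 34.9
tool_pos: [0.4315, 0.2501, 0.2203]
ee_rot: [3.142, 0.0, 2.733]
wrist_force: [-0.4, -0.2, -1.3]
width: 0.0553
finger_force: 30.0
```

Run:
```python
from h import *
to(*row(.0,.072),.139,2.732)
```

```text
t 34.9 p [0.4315 0.2501 0.2203] rpy [3.1416 0.0002 2.7326] F [-0.4292 -0.1948 -1.2538] w 0.0553 ff 30.0
shift [0.0006 0.0008 0.0813] turn [0.     0.0002 0.0006]
```

Emit:
drive_tool(
  series=[
    [0.04,[0,0,0.03],[0,0,0]],
    [0.04,[0,0,0.06],[0,0,0]],
    [0.04,[0,0,0.078],[0,0,0]],
    [0.04,[0,0,0.081],[0,0,0]],
    [0.04,[0,0,0.081],[0,0,0]],
  ],
)

```text
time: 35.52
tool_pos: [0.4321, 0.251, 0.1401]
ee_rot: [3.14, 0.001, 2.734]
wrist_force: [0.5, 0.8, -2.1]
width: 0.0555
finger_force: 30.0
```

Emit:
drive_tool(
  series=[
    [0.04,[0,0,0.002],[0,0,0]],
    [0.04,[0,0,0.004],[0,0,0]],
    [0.04,[0,0,0.005],[0,0,0]],
    [0.04,[0,0,0.005],[0,0,0]],
  ],
)

```text
time: 36.02
tool_pos: [0.4318, 0.2511, 0.1346]
ee_rot: [3.141, 0.0, 2.734]
wrist_force: [0.5, 0.7, 0.6]
width: 0.0554
finger_force: 30.0
```

Touching the floor; release and go for the last jar.

Emit:
drive_tool(
  series=[
    [0.066,[0,0,0],[0,0,0]],
    [0.066,[0,0,0],[0,0,0]],
    [0.066,[0,0,0],[0,0,0]],
    [0.066,[0,0,-0.02],[0,0,0]],
    [0.066,[0,0,-0.065],[0,0,0]],
  ],
)

```text
time: 36.65
tool_pos: [0.4302, 0.2503, 0.1973]
ee_rot: [-3.137, -0.004, 2.734]
wrist_force: [0.8, -0.2, 0.1]
width: 0.066
finger_force: 0.0
```

Emit:
drive_tool(
  series=[
    [0.09,[0,-0.05,-0.02],[0,0,0]],
    [0.09,[0,-0.11,-0.02],[0,0,0]],
    [0.09,[-0.03,-0.16,-0.02],[0,0,0]],
    [0.09,[-0.07,-0.2,-0.02],[0,0,0]],
    [0.09,[-0.12,-0.235,-0.02],[0,0,0]],
  ],
)

```text
time: 37.28
tool_pos: [0.4488, -0.0139, 0.22]
ee_rot: [3.14, 0.002, 2.734]
wrist_force: [0.8, 1.0, 0.0]
width: 0.0896
finger_force: 0.0
```

Run:
```python
from h import *
jars();to(.6687,-.079,.18,2.732)
```

```text
jar [260 153  17  18 230] [ 0.6688 -0.0791  0.06  ]
jar [283 244  15  15 175] [ 0.3713 -0.1571  0.06  ]
t 37.33 p [ 0.4519 -0.0203  0.219 ] rpy [-3.1373  0.0053  2.7273] F [ 2.969  -4.1886 -0.1801] w 0.0901 ff 0.0
shift [-0.2218  0.0337  0.04  ] turn [-0.0043  0.0053 -0.0047]
```

Emit:
drive_tool(
  series=[
    [0.09,[0,0,0],[0,0,0]],
    [0.09,[0,0,0],[0,0,0]],
  ],
)

```text
time: 37.58
tool_pos: [0.4482, -0.0115, 0.2191]
ee_rot: [3.141, -0.001, 2.735]
wrist_force: [-0.1, 0.1, -0.2]
width: 0.0903
finger_force: 0.0
```

Run:
```python
from h import *
to(.6687,-.079,.2,2.732)
```

```text
t 37.58 p [ 0.4482 -0.0115  0.2191] rpy [ 3.1411 -0.0006  2.7348] F [-0.0765  0.1188 -0.2308] w 0.0903 ff 0.0
shift [-0.2292  0.0252  0.019 ] turn [ 0.0005 -0.0006  0.0028]
```

Emit:
drive_tool(
  series=[
    [0.09,[-0.05,0.005,0],[0,0,0]],
    [0.09,[-0.105,0.012,0],[0,0,0]],
    [0.09,[-0.16,0.018,0],[0,0,0]],
    [0.09,[-0.21,0.023,0.01],[0,0,0]],
    [0.09,[-0.229,0.025,0.019],[0,0,0]],
  ],
)

```text
time: 38.2
tool_pos: [0.6704, -0.0785, 0.1988]
ee_rot: [3.142, -0.001, 2.736]
wrist_force: [0.7, -0.1, -0.5]
width: 0.09
finger_force: 0.0
```

Emit:
drive_tool(
  series=[
    [0.09,[0,0,0.03],[0,0,0]],
    [0.09,[0,0,0.06],[0,0,0]],
    [0.09,[0,0,0.06],[0,0,0]],
    [0.09,[0,0,0.06],[0,0,0]],
  ],
)

```text
time: 38.7
tool_pos: [0.6692, -0.0789, 0.1418]
ee_rot: [3.141, 0.002, 2.736]
wrist_force: [0.2, 0.1, -0.9]
width: 0.0902
finger_force: 0.0
```

Run:
```python
from h import *
to(.6687,-.079,.056,2.732)
im=imaging.snapshot('wrist')[:,:,::-1]
print(proj('wrist',[.6687,-.079,.06]))
hsv=cv2.cvtColor(np.ascontiguousarray(im),cv2.COLOR_BGR2HSV);m=((hsv[...,1]<70)&(hsv[...,2]>70)).astype(np.uint8)
m[230:]=0
n,l,s,c=cv2.connectedComponentsWithStats(m)
for i in range(1,n):
    if s[i,4]>400:print(s[i],c[i])
```

```text
t 38.7 p [ 0.6692 -0.0789  0.1418] rpy [3.141  0.0018 2.7356] F [ 0.1709  0.0535 -0.8953] w 0.0902 ff 0.0
shift [ 0.0006 -0.0003  0.0858] turn [0.0006 0.0018 0.0036]
[255.0368 201.162 ]
[  336     0   176   124 16251] [429.887   50.7576]
[   0   90   81  140 8514] [ 31.9117 168.5097]
[ 224  172   62   58 2816] [254.4009 202.2862]
[323 216  80  14 681] [363.467  224.0367]
```

Emit:
drive_tool(
  series=[
    [0.09,[0,0,0.045],[0,0,0]],
    [0.09,[0,0,0.085],[0,0,0]],
    [0.09,[0,0,0.085],[0,0,0]],
    [0.09,[0,0,0.085],[0,0,0]],
    [0.04,[0,0,0.085],[0,0,0]],
  ],
)

```text
time: 39.38
tool_pos: [0.6707, -0.0806, 0.0588]
ee_rot: [3.14, 0.006, 2.734]
wrist_force: [-1.0, -0.1, 0.0]
width: 0.0832
finger_force: 0.0
```

Emit:
drive_tool(
  series=[
    [0.04,[0,0,0],[0,0,0]],
    [0.04,[0,0,0],[0,0,0]],
    [0.04,[0,0,0],[0,0,0]],
    [0.04,[0,0,0],[0,0,0]],
    [0.04,[0,0,0],[0,0,0]],
  ],
)

```text
time: 40.0
tool_pos: [0.669, -0.0801, 0.0556]
ee_rot: [3.141, 0.001, 2.734]
wrist_force: [-0.5, 0.4, 2.6]
width: 0.0554
finger_force: 30.0
```

Emit:
drive_tool(
  series=[
    [0.04,[0,0,-0.03],[0,0,0]],
    [0.04,[0,0,-0.08],[0,0,0]],
    [0.04,[0,0,-0.13],[0,0,0]],
    [0.04,[0,0,-0.165],[0,0,0]],
    [0.04,[0,0,-0.165],[0,0,0]],
  ],
)

```text
time: 40.62
tool_pos: [0.6701, -0.0806, 0.2236]
ee_rot: [3.14, 0.007, 2.734]
wrist_force: [0.0, 0.8, -1.8]
width: 0.0558
finger_force: 30.0
```

Run:
```python
from h import *
to(*row(.0,.001),.22,2.732)
```

```text
t 40.62 p [ 0.6701 -0.0806  0.2236] rpy [3.1403 0.0066 2.7337] F [ 0.0343  0.7579 -1.8415] w 0.0558 ff 30.0
shift [0.3154 0.1482 0.0017] turn [0.0013 0.0066 0.0017]
```

Emit:
drive_tool(
  series=[
    [0.04,[0.02,0,0],[0,0,0]],
    [0.04,[0.065,0,0],[0,0,0]],
    [0.04,[0.115,0,0],[0,0,0]],
    [0.04,[0.165,0,0],[0,0,0]],
    [0.04,[0.215,0.005,0],[0,0,0]],
  ],
)

```text
time: 41.25
tool_pos: [0.4704, 0.0102, 0.2165]
ee_rot: [-3.14, -0.006, 2.733]
wrist_force: [-1.0, 1.3, -1.7]
width: 0.0548
finger_force: 30.0
```

Emit:
drive_tool(
  series=[
    [0.04,[0.045,0.015,0],[0,0,0]],
    [0.04,[0.085,0.05,0],[0,0,0]],
    [0.04,[0.099,0.095,0],[0,0,0]],
    [0.04,[0.099,0.13,0],[0,0,0]],
    [0.04,[0.099,0.1425,0],[0,0,0]],
  ],
)

```text
time: 41.88
tool_pos: [0.4378, 0.1808, 0.2169]
ee_rot: [-3.138, -0.004, 2.736]
wrist_force: [-0.1, -0.9, -1.4]
width: 0.0552
finger_force: 30.0
```

Emit:
drive_tool(
  series=[
    [0.04,[0,0,0],[0,0,0]],
    [0.04,[0,0,0],[0,0,0]],
    [0.04,[0,0,0],[0,0,0]],
  ],
)

```text
time: 42.25
tool_pos: [0.4389, 0.1787, 0.2201]
ee_rot: [-3.141, -0.0, 2.732]
wrist_force: [-0.4, 1.0, -1.6]
width: 0.0552
finger_force: 30.0
```

Run:
```python
from h import *
to(*row(.0,.001),.139,2.732)
```

```text
t 42.25 p [0.4389 0.1787 0.2201] rpy [-3.1413 -0.      2.7322] F [-0.4281  0.9709 -1.6199] w 0.0552 ff 30.0
shift [0.0003 0.0019 0.0811] turn [-0.0003 -0.      0.0002]
```

Emit:
drive_tool(
  series=[
    [0.04,[0,0.0015,0.03],[0,0,0]],
    [0.04,[0,0.0015,0.06],[0,0,0]],
    [0.04,[0,0.0015,0.078],[0,0,0]],
    [0.04,[0,0.0015,0.081],[0,0,0]],
    [0.04,[0,0.0015,0.081],[0,0,0]],
  ],
)

```text
time: 42.88
tool_pos: [0.4401, 0.1811, 0.14]
ee_rot: [3.141, 0.001, 2.733]
wrist_force: [1.0, 0.4, -2.3]
width: 0.0554
finger_force: 30.0
```

Emit:
drive_tool(
  series=[
    [0.04,[0,0,0.002],[0,0,0]],
    [0.04,[0,0,0.004],[0,0,0]],
    [0.04,[0,0,0.005],[0,0,0]],
    [0.04,[0,0,0.005],[0,0,0]],
  ],
)

```text
time: 43.38
tool_pos: [0.4398, 0.1812, 0.1345]
ee_rot: [3.141, 0.001, 2.734]
wrist_force: [-0.1, 0.7, -0.6]
width: 0.0554
finger_force: 30.0
```

Emit:
drive_tool(
  series=[
    [0.064,[0,0,0.0005],[0,0,0]],
    [0.064,[0,0,0.0005],[0,0,0]],
    [0.064,[0,0,0.0005],[0,0,0]],
    [0.064,[0,0,-0.02],[0,0,0]],
    [0.064,[0,0,-0.065],[0,0,0]],
  ],
)

```text
time: 44.0
tool_pos: [0.4382, 0.1807, 0.1975]
ee_rot: [-3.138, -0.004, 2.734]
wrist_force: [-0.3, -0.4, -0.1]
width: 0.0641
finger_force: 0.0
```

Emit:
drive_tool(
  series=[
    [0.064,[0,0,-0.06],[0,0,0.18]],
    [0.064,[0,0,-0.12],[0,0,0.36]],
    [0.064,[0,0,-0.14],[0,0,0.54]],
    [0.064,[0,0,-0.14],[0,0,0.72]],
    [0.064,[0,0,-0.14],[0,0,0.9]],
  ],
)

```text
time: 44.62
tool_pos: [0.4398, 0.1811, 0.3398]
ee_rot: [3.14, -0.0, 1.828]
wrist_force: [0.6, 0.0, -0.1]
width: 0.0641
finger_force: 0.0
```

Emit:
drive_tool(
  series=[
    [0.064,[0,0,0],[0,0,0.147]],
    [0.064,[0,0,0],[0,0,0.147]],
    [0.064,[0,0,0],[0,0,0.147]],
  ],
)

```text
time: 45.0
tool_pos: [0.4396, 0.1811, 0.3392]
ee_rot: [3.142, -0.0, 1.689]
wrist_force: [0.4, -0.2, 0.2]
width: 0.064
finger_force: 0.0
```

Run:
```python
from h import *
im=imaging.snapshot('wrist')[:,:,::-1];c=imaging.get_calibration('wrist');cv2.imwrite('pics/w9.png',im)
for y in(-.0697,.001,.072):print(proj('wrist',[*row(0,y),.139],c))
hsv=cv2.cvtColor(np.ascontiguousarray(im),cv2.COLOR_BGR2HSV)
a=cv2.cvtColor(np.ascontiguousarray(im),cv2.COLOR_BGR2GRAY)
print(cv2.HoughCircles(cv2.medianBlur(a,3),cv2.HOUGH_GRADIENT,1,25,param1=80,param2=16,minRadius=18,maxRadius=32))
m=((hsv[...,1]>150)&(hsv[...,2]>60)&((hsv[...,0]<6)|(hsv[...,0]>174))).astype(np.uint8);n,l,s,cc=cv2.connectedComponentsWithStats(m)
for i in range(1,n):
    if s[i,4]>30:print('red',s[i],cc[i])
to(.6,.198,.33,1.685)
```

```text
[254.0106 227.2261]
[254.1582 177.8737]
[254.3218 123.2083]
[[[256.5 177.5  20.8]
  [257.5 123.5  22.3]
  [255.5 225.5  19.6]
  [ 43.5 221.5  30.2]]]
red [ 374  177   68   31 1152] [410.5694 191.5113]
t 45.05 p [0.4396 0.1811 0.3392] rpy [ 3.1415 -0.0001  1.6884] F [ 0.1576 -0.0901 -0.467 ] w 0.0636 ff 0.0
shift [-0.002   0.1613  0.0092] turn [ 0.0001 -0.0001  0.0034]
```

Emit:
drive_tool(
  series=[
    [0.0,[0.001,0.06,0],[0,0,0]],
    [0.0,[0.002,0.12,0],[0,0,0]],
    [0.0,[0.0025,0.18,0],[0,0,0]],
    [0.0,[0.0025,0.204,0],[0,0,0]],
    [0.0,[0.0025,0.204,0],[0,0,0]],
  ],
)

```text
time: 45.68
tool_pos: [0.6432, 0.207, 0.3364]
ee_rot: [-3.138, 0.0, 1.687]
wrist_force: [0.4, 1.2, 0.8]
width: 0.0172
finger_force: 0.0
```

Emit:
drive_tool(
  series=[
    [0.0,[0,0,0],[0,0,0]],
    [0.0,[0,0,0.05],[0,0,0]],
    [0.0,[0,0,0.102],[0,0,0]],
    [0.0,[0,0,0.102],[0,0,0]],
    [0.0,[0,0,0.102],[0,0,0]],
  ],
)

```text
time: 46.3
tool_pos: [0.6423, 0.2075, 0.241]
ee_rot: [3.137, -0.001, 1.687]
wrist_force: [0.3, -0.2, 0.7]
width: 0.0003
finger_force: 0.0
```

Emit:
drive_tool(
  series=[
    [0.0,[0,-0.01,0],[0,0,0]],
    [0.0,[0,-0.02,0],[0,0,0]],
    [0.0,[0,-0.03,0],[0,0,0]],
    [0.0,[0,-0.037,0],[0,0,0]],
    [0.0,[0,-0.044,0],[0,0,0]],
  ],
)

```text
time: 46.92
tool_pos: [0.5974, 0.202, 0.237]
ee_rot: [-3.141, -0.0, 1.687]
wrist_force: [1.1, -0.0, 0.8]
width: 0.0005
finger_force: 0.2
```

Emit:
drive_tool(
  series=[
    [0.0,[0,-0.007,0],[0,0,0]],
    [0.0,[0,-0.014,0],[0,0,0]],
    [0.0,[0,-0.021,0],[0,0,0]],
    [0.0,[0,-0.028,0],[0,0,0]],
    [0.0,[0,-0.035,0],[0,0,0]],
  ],
)

```text
time: 47.55
tool_pos: [0.563, 0.198, 0.2372]
ee_rot: [-3.142, -0.0, 1.687]
wrist_force: [0.8, -0.2, -0.3]
width: 0.0005
finger_force: 0.0
```

Emit:
drive_tool(
  series=[
    [0.0,[0,-0.007,0],[0,0,0]],
    [0.0,[0,-0.014,0],[0,0,0]],
    [0.0,[0,-0.019,0],[0,0,0]],
    [0.0,[0,-0.022,0],[0,0,0]],
    [0.0,[0,-0.022,0],[0,0,0]],
  ],
)

```text
time: 48.18
tool_pos: [0.5415, 0.1955, 0.2373]
ee_rot: [3.141, -0.0, 1.687]
wrist_force: [0.5, -0.5, 0.3]
width: 0.0002
finger_force: 0.0
```

Emit:
drive_tool(
  series=[
    [0.0,[0,-0.002,0],[0,0,0]],
    [0.0,[0,-0.004,0],[0,0,0]],
    [0.0,[0,-0.004,0],[0,0,0]],
  ],
)

```text
time: 48.55
tool_pos: [0.5376, 0.195, 0.2372]
ee_rot: [-3.142, -0.0, 1.687]
wrist_force: [0.9, 0.2, 0.1]
width: 0.0003
finger_force: 0.0
```

Emit:
drive_tool(
  series=[
    [0.0,[0,-0.002,0],[0,0,0]],
    [0.0,[0,-0.004,0],[0,0,0]],
    [0.0,[0,-0.004,0],[0,0,0]],
  ],
)

```text
time: 48.92
tool_pos: [0.5351, 0.1947, 0.2377]
ee_rot: [3.137, -0.0, 1.687]
wrist_force: [4.5, 1.5, -0.6]
width: 0.0003
finger_force: 2.2
```

Emit:
drive_tool(
  series=[
    [0.0,[0,0.025,0],[0,0,0]],
    [0.0,[0,0.025,-0.05],[0,0,0]],
    [0.0,[0,0.025,-0.1],[0,0,0]],
    [0.0,[0,-0.03,-0.11],[0,0,0]],
    [0.0,[0,-0.09,-0.11],[0,0,0]],
  ],
)

```text
time: 49.55
tool_pos: [0.4434, 0.1841, 0.3482]
ee_rot: [3.141, -0.0, 1.686]
wrist_force: [-0.6, -0.5, 0.3]
width: 0.0003
finger_force: 0.0
```

Emit:
drive_tool(
  series=[
    [0.0,[0.0,0,0],[0,0,0]],
    [0.0,[0.0,0,0],[0,0,0]],
    [0.0,[0,0,0],[0,0,0]],
  ],
)

```text
time: 49.92
tool_pos: [0.4451, 0.1842, 0.3468]
ee_rot: [-3.141, 0.0, 1.686]
wrist_force: [0.1, 0.2, -0.6]
width: 0.0005
finger_force: 0.0
```

Run:
```python
from h import *
im=imaging.snapshot('wrist')[:,:,::-1];c=imaging.get_calibration('wrist');cv2.imwrite('pics/w10.png',im)
for y in(-.0697,.001,.072):print(proj('wrist',[*row(0,y),.139],c))
print('bar ends pred',proj('wrist',[*row(.014,-.095),.145],c),proj('wrist',[*row(.014,.095),.145],c))
a=cv2.cvtColor(np.ascontiguousarray(im),cv2.COLOR_BGR2GRAY)
print(cv2.HoughCircles(cv2.medianBlur(a,3),cv2.HOUGH_GRADIENT,1,25,param1=80,param2=14,minRadius=18,maxRadius=32))
def red(im):
    hsv=cv2.cvtColor(np.ascontiguousarray(im),cv2.COLOR_BGR2HSV)
    m=((hsv[...,1]>150)&(hsv[...,2]>60)&((hsv[...,0]<6)|(hsv[...,0]>174))).astype(np.uint8);n,l,s,cc=cv2.connectedComponentsWithStats(m)
    for i in range(1,n):
        if s[i,4]>20:print('red',s[i],cc[i])
red(im);s=imaging.snapshot('side')[:,:,::-1];red(s);red(np.load('pics/s0.npy'))
d=cv2.absdiff(np.ascontiguousarray(s),np.load('pics/s0.npy'))[:,270:420].max(2)
t=imaging.snapshot('top')[:,:,::-1];jars(t)
# hung carriers: compare with the picture right after hanging
d=cv2.absdiff(np.ascontiguousarray(t),np.load('pics/t5.npy')).max(2)[145:235,310:390];print('top hook diff>40 px:',(d>40).sum(axis=1))
o=robot.get_obs();print(o['time'],o['wrist_force'])
```

```text
[250.1231 226.8077]
[249.9755 178.4936]
[249.8123 125.0866]
bar ends pred [259.8432 244.8714] [260.77   106.3677]
[[[253.5 126.5  22.4]
  [252.5 180.5  22.4]
  [412.5 344.5  26.6]
  [287.5 151.5  20.2]
  [320.5 176.5  20.2]
  [413.5 270.5  19.3]
  [ 22.5 207.5  25.7]
  [253.5 225.5  20.1]
  [407.5 213.5  20. ]]]
red [303 178  32  29 561] [318.1533 191.8004]
red [200 131  14  18  90] [206.4111 138.4111]
red [200 131  14  18  91] [206.3297 138.6044]
jar [283 244  15  15 179] [ 0.3716 -0.1572  0.06  ]
top hook diff>40 px: [ 0  0  0  0  0  0  0  0  0  0  0  0  0  0  0  0  0  0  0  0  0  0  0  0
  0  0  0  0  0  0  0  0  0  0  0  0  0  0  0  0  0  0  0  0  0  0  0  0
  0  0  0  0  0  1  4 10 14 18 21 23 21 20 19 21 21 18 22 23 25 23 21 21
 23 24 25 26 28 28 30 32 34 35 37 35 38 41 42 46 45 47]
50.075 [ 0.479   0.3312 -0.6633]
```

```bash
python3 -c "
from bench import robot;print(robot.close_job())"
```

```text
the job is handed in; nothing more can be done
None
```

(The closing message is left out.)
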